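Catch the radish chunks in the strainer and hold it over the drain pan

ROBOT

A 7-joint arm with a two-finger parallel gripper is mounted at the origin on the work surface. World frame = base frame: x ahead of the robot, y to its left, z up, the work surface at z = 0. Lengths are in m, angles in rad, forces in N, time in s.
With the tool pointing down it reaches from about 0.4 to 0.85 m from the base axis. Payload 4.4 kg.
Tool frame: the origin (TCP) lies midway between the tips of the shut fingers; the grasp point (between the pads) lies robot.hold_point_z behind it (robot.hold_point_z is the distance from the TCP to the grasp point, in m); z points along the fingers, y is the direction in which the jaws open and shut (so a half turn about z gives the same grasp; the last joint's range is limited). The gripper opens to 94 mm and grips with 3 to 60 N. Pads are 16 mm wide; open, the fingers measure 119 mm over their backs; the gripper's body (75 mm by 177 mm) begins 78 mm behind the grasp point.
Start: joints at [1.093, 0.628, 0.038, 1.517, -0.027, 0.996, -0.02], TCP at [0.26, -0.596, 0.182] pointing down, gripper open.
Joint ranges: [-3.06, 3.06], [-0.37, 2.12], [-1.25, 1.32], [0.18, 2.47], [-1.1, 4.24], [0.23, 1.98], [-2.94, 2.94]. Speed limits (rad/s): [2.57, 2.57, 3.14, 3.14, 3.14, 3.14, 3.14].

INTERFACE

Orientations are given as a rotation vector (axis times angle).
In Python, from cell import robot, grab_frame, camera_params gives the robot as it stands. The module is installed in compiled form; this text tells all that it offers.
- The arm moves only by the shell command python3 -m inch 'ROWS'. ROWS is JSON, a list of rows, each an object of numbers: "dx", "dy", "dz": the shift along the tool's x, y, z in m; "rx", "ry", "rz": the turn, a rotation vector about the tool's x, y, z in degrees; "hand": the opening, from 0 (shut) to 1 (fully open). In form: [{"dx": .., "dy": .., "dz": .., "rx": .., "ry": .., "rz": .., "hand": ..}, ...]. A call has 1 to 12 rows; each row shifts and turns the commanded pose from where the row before left it, along the tool's axes as they then stand; what a row does not reach is not made up. A row lasts 1/12 s, in which the tool goes at most 41.7 mm and 7.16 degrees, less where a joint would pass 70% of its speed; a pose out of reach is approached as far as the arm can. A call with a gripper value outside its range is refused whole. The fingers move at their own pace and stop on an object; the grip force is fixed at half the most. Time passes only in rows, so rows that do not move let the fingers close. It gives the time, the measured TCP pose, the force and the opening at its end, in the units of the state.
- robot.state(): the state, without advancing time (a new reading comes with each control period).
- grab_frame(name): name is "side" or "top"; returns the picture (420x560x3 uint8, red, green, blue); there is no depth.
- camera_params(name): a dict with "mtx" (3x3 intrinsics, pixels), "R" (3x3) and "t" (3): a world point X has camera coordinates R X + t. Camera axes: x right, y down, z forward; pixel columns grow to the right and rows downward; lengths in m; the calibration is good to about 2 mm. A picture is of the moment at which its call begins. camera_params takes no time and is no camera call.
- robot.job_done(): hands the job in, once; it reports no verdict.
The state is a dict: "time": time; "joint_positions": joint angles; "dq": joint speeds; "joint_efforts": joint torques, N m; "eef_pos": TCP position; "ee_rot": TCP orientation; "force": force on the tool from outside, world axes, zero at the start; "moment": the same for the moment, N m; "gripper_width": finger opening in m.
Only numpy, scipy, OpenCV 4.12 (cv2) and the standard library are available. Lean on these libraries where they do the work, as an engineer would, in place of code of your own. Each camera call takes 0.05 s, during which the arm holds its last target.

TASK

Take the wire strainer basket by its black post, hold it under the lip of the steel chute and push the red paddle with the side of the basket so that all four radish chunks slide into it, none landing on the counter. Then carry it over the splash guard without touching the guard and stop with the basket hovering about two centimetres above the rim of the drain pan, level, centred and square with the pan so that it could be lowered straight in, touching nothing. Finish still holding it there, chunks inside; leave the bottle, jar and bowl where they stand.

Things in the scene. Friction and masses are not known exactly. Their poses are not given: they have to be found in the camera images.
- basket: loose rectangular steel-wire strainer basket, open on top: 110 mm along its x, 140 mm along its y, 65 mm high, walls and floor 3 mm, 0.17 to 0.35 kg. Origin at the centre of its underside, z up. On its -x side a steel arm carries an upright black plastic post to hold it by
- basket_post (a point): point on the basket's black post at the height to grip. The post is upright, 22 mm along the basket's x and 24 mm along its y, centred 105 mm from the basket's centre toward its -x, from 48 to 118 mm above the basket's underside; this point lies 98 mm above the underside. Axes as the basket's. Its two faces across y are free on both sides; nothing is above it
- chute: steel feed chute on a dark stand, fixed. Origin on the counter straight below the middle of the chute's lower edge (lip). Downhill is its +y, sloping down at 36 degrees; the trough is 52 mm wide along x, 175 mm long, with 36 mm side walls. Its stand begins 50 mm uphill of the lip; below and beyond (+y of) the lip all is free. Wet chunks slide freely and leave the lip at up to about 0.8 m/s: they land within some 80 mm beyond the lip (+y)
- chute_lip (a point): middle of the chute's lower edge, 170 mm above the counter; axes as the chute's
- paddle_face (a point): centre of the outer face of the red paddle, an upright plate 120 mm wide (chute's x) and 62 mm high (87 to 149 mm above the counter), facing the chute's +y, under the trough, 12 mm behind the lip when at rest. Pushed toward the chute's -y it moves up to 20 mm and springs back when released. A basket whose rim is at 105 to 155 mm above the counter meets it with its side below the lip. Axes as the chute's; it moves with the paddle
- paddle (a joint): travel of the paddle in m: 0 at rest, 0.020 fully pushed. About 1 to 2 N at first, 3 to 6 N fully pushed. It lifts the blue gate off the chute floor by 2.1 times its travel; from about 0.014 on the chunks slide out, and they are all out within 2 s of a full push
- chunk1: cream-white radish chunk, a rounded block about 27 x 27 x 23 mm, 18 g; origin at its centre. At the start the four lie one behind the other in the chute, held back by the blue gate, chunk1 lowest
- chunk2: cream-white radish chunk, a rounded block about 27 x 27 x 23 mm, 18 g; origin at its centre. At the start the four lie one behind the other in the chute, held back by the blue gate, chunk1 lowest
- chunk3: cream-white radish chunk, a rounded block about 27 x 27 x 23 mm, 18 g; origin at its centre. At the start the four lie one behind the other in the chute, held back by the blue gate, chunk1 lowest
- chunk4: cream-white radish chunk, a rounded block about 27 x 27 x 23 mm, 18 g; origin at its centre. At the start the four lie one behind the other in the chute, held back by the blue gate, chunk1 lowest
- guard: fixed splash guard, an upright aluminium panel with a green top edge, 364 mm long along its x, 10 mm thick (foot 50 mm wide), top at 120 mm above the counter; origin on the counter at its middle. It stands between the chute side and the pan
- guard_top (a point): middle of the guard's green top edge, 120 mm above the counter
- pan: fixed rectangular steel drain pan, open on top, inside 140 mm along its x by 170 mm along its y, 90 mm high, outer rim flange 160 x 192 mm; origin on the counter under its centre. The basket fits it with its x along the pan's x (either way round), with 15 mm to spare on every side
- pan_rim (a point): centre of the pan's mouth, level with its rim 90 mm above the counter; axes as the pan's
- counter: steel counter, top at z = 0
- bottle: amber sauce bottle with a red cap, 60 mm across, 170 mm high; origin at the centre of its underside. Leave it alone
- jar: glass jar with a yellow cap, 70 mm across, 90 mm high; origin at the centre of its underside. Leave it alone
- bowl: white ceramic bowl, 120 mm across, 55 mm high; origin at the centre of its underside. Leave it alone

How it is judged:
On the way, in this order (a step that is already met when the one before it is completed fails the run):
1. all four chunks are caught in the basket, which is held clear of the counter (x of chunk1 in the frame of basket between -0.055 and 0.055 m and y of chunk1 in the frame of basket between -0.07 and 0.07 m and z of chunk1 in the frame of basket between 0 and 0.085 m and x of chunk2 in the frame of basket between -0.055 and 0.055 m and y of chunk2 in the frame of basket between -0.07 and 0.07 m and z of chunk2 in the frame of basket between 0 and 0.085 m and x of chunk3 in the frame of basket between -0.055 and 0.055 m and y of chunk3 in the frame of basket between -0.07 and 0.07 m and z of chunk3 in the frame of basket between 0 and 0.085 m and x of chunk4 in the frame of basket between -0.055 and 0.055 m and y of chunk4 in the frame of basket between -0.07 and 0.07 m and z of chunk4 in the frame of basket between 0 and 0.085 m and contact force between the fingers and basket above 1 N and contact force between basket and counter below 0.05 N and height (world z) of basket above 0.02 m), for 0.2 s.
2. the basket passes above the splash guard (height (world z) of basket above 0.12 m and y of basket in the frame of guard between -0.06 and 0.06 m and x of basket in the frame of guard between -0.24 and 0.24 m), for 0.03 s.
At the end, for the whole second after the job is handed in: The fingers hold the basket at rest, all four chunks in it (piled at most 20 mm over its rim); underside 5 to 35 mm above the pan rim, centre within 15 mm of the pan's along each pan axis, square and level within 0.15 rad; touching neither pan, guard nor counter (x of chunk1 in the frame of basket between -0.055 and 0.055 m and y of chunk1 in the frame of basket between -0.07 and 0.07 m and z of chunk1 in the frame of basket between 0 and 0.085 m and x of chunk2 in the frame of basket between -0.055 and 0.055 m and y of chunk2 in the frame of basket between -0.07 and 0.07 m and z of chunk2 in the frame of basket between 0 and 0.085 m and x of chunk3 in the frame of basket between -0.055 and 0.055 m and y of chunk3 in the frame of basket between -0.07 and 0.07 m and z of chunk3 in the frame of basket between 0 and 0.085 m and x of chunk4 in the frame of basket between -0.055 and 0.055 m and y of chunk4 in the frame of basket between -0.07 and 0.07 m and z of chunk4 in the frame of basket between 0 and 0.085 m and contact force between the fingers and basket above 1 N and contact force between basket and counter below 0.05 N and contact force between basket and pan below 0.05 N and contact force between basket and guard below 0.05 N and x of basket in the frame of pan_rim between -0.015 and 0.015 m and y of basket in the frame of pan_rim between -0.015 and 0.015 m and z of basket in the frame of pan_rim between 0.005 and 0.035 m and angle between the x axis of basket and the x axis of pan, either way round below 0.15 rad and angle between basket's own z axis and vertical below 0.15 rad and linear speed of basket below 0.03 m/s); the arm keeps its last pose, push and grip.
It fails at once if a chunk lands on the counter (contact force between any of chunk1, chunk2, chunk3, chunk4 and counter above 0.02 N).
It fails at once if anything touches the splash guard (contact force between anything else and guard above 0.5 N).
It fails at once if a bystander is moved by more than 20 mm or tipped (distance of any of bottle, jar, bowl from where it was at the start of the episode above 0.02 m or angle between any of bottle, jar, bowl's own z axis and vertical above 0.3 rad).
It also fails if it takes over 51 s, if anything falls off the work surface, if the arm or the gripper's body presses on something with over 40 N, if the wrist force passes 120 N, or if a joint passes its speed limit or range.

## Working session

There is one attempt and no reset: what is moved stays moved. The work goes in short steps, Python scripts to look and compute and a shell command to move; the robot and the scene stay as the last step left them, time stands still between calls to the robot, and variables do not carry over. Pictures are saved under pics/ and viewed, and the job is handed in when it is done.

```bash
mkdir -p pics
python3 - <<'E'
from cell import robot, grab_frame, camera_params
import cv2
s=robot.state()
print({k:s[k] for k in ('time','eef_pos','ee_rot','gripper_width','force')}, robot.hold_point_z)
for n in('side','top'):
    cv2.imwrite(f'pics/{n}0.png',grab_frame(n)[:,:,::-1]); p=camera_params(n); print(n,p)
E
```

```text
{'time': 0.0, 'eef_pos': array([ 0.25990652, -0.59501016,  0.18147451]), 'ee_rot': array([-3.07345588e+00, -6.41912613e-01,  6.35782334e-04]), 'gripper_width': 0.09434900082521107, 'force': array([ 0.34448844,  0.68585049, -0.27611956])} 0.0188
side {'mtx': array([[454.33836165,   0.        , 282.47119457],
       [  0.        , 454.33836165, 205.7684152 ],
       [  0.        ,   0.        ,   1.        ]]), 'R': array([[-0.77194032, -0.63553014, -0.01447711],
       [-0.4364623 ,  0.54642706, -0.71478537],
       [ 0.46217833, -0.54545293, -0.69919403]]), 't': array([0.45784376, 0.40757872, 0.9752662 ])}
top {'mtx': array([[405.94887012,   0.        , 280.7028212 ],
       [  0.        , 405.94887012, 215.06538968],
       [  0.        ,   0.        ,   1.        ]]), 'R': array([[ 0.00703979, -0.99933363,  0.03581534],
       [-0.98486448, -0.01313188, -0.17282798],
       [ 0.17318314, -0.03405659, -0.98430064]]), 't': array([-0.04956196,  0.64673355,  0.87716364])}
```

View pics/side0.png

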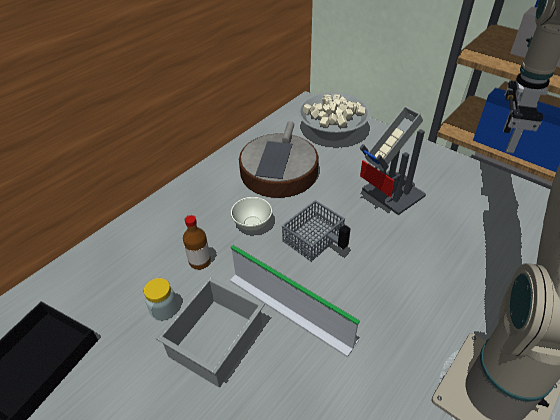

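View pics/top0.png

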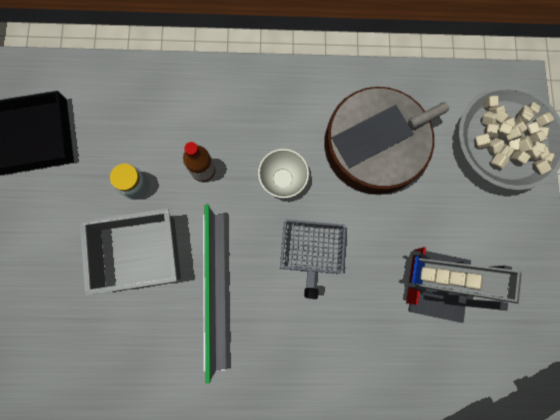

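```bash
cat > h.py <<'E'
import numpy as np, cv2
from cell import robot, grab_frame, camera_params
P={n:camera_params(n) for n in('side','top')}
def ray(n,u,v):
    p=P[n]; d=p['R'].T@np.linalg.solve(p['mtx'],[u,v,1.]); return -p['R'].T@p['t'],d
def onz(n,u,v,z):
    c,d=ray(n,u,v); return c+d*(z-c[2])/d[2]
def tri(a,b):
    c1,d1=ray('side',*a);c2,d2=ray('top',*b)
    s=np.linalg.lstsq(np.c_[d1,-d2],c2-c1,rcond=None)[0]
    p,q=c1+d1*s[0],c2+d2*s[1]; return (p+q)/2,np.linalg.norm(p-q)
def proj(n,X):
    p=P[n]; c=p['mtx']@(p['R']@np.array(X)+p['t']); return c[:2]/c[2]
def crop(f,x0,y0,x1,y1,k,out):
    cv2.imwrite(out,cv2.resize(f[y0:y1,x0:x1,::-1],None,fx=k,fy=k,interpolation=cv2.INTER_CUBIC))
E
python3 - <<'E'
from h import *
t=cv2.imread('pics/top0.png')[:,:,::-1]; s=cv2.imread('pics/side0.png')[:,:,::-1]
crop(t,265,205,525,335,3,'pics/t1.png'); crop(t,70,195,240,390,3,'pics/t2.png'); crop(s,270,100,430,270,3.5,'pics/s1.png')
E
```

```text
(no output)
```

View pics/t1.png

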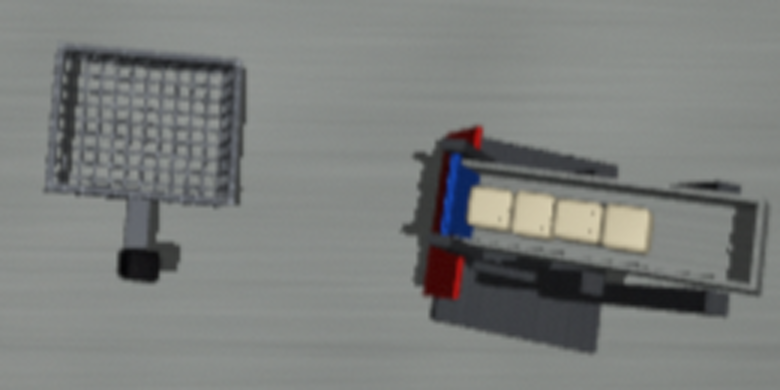

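View pics/t2.png

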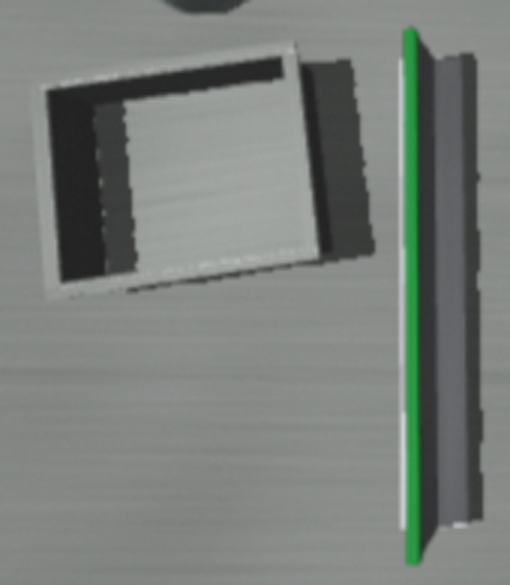

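View pics/s1.png

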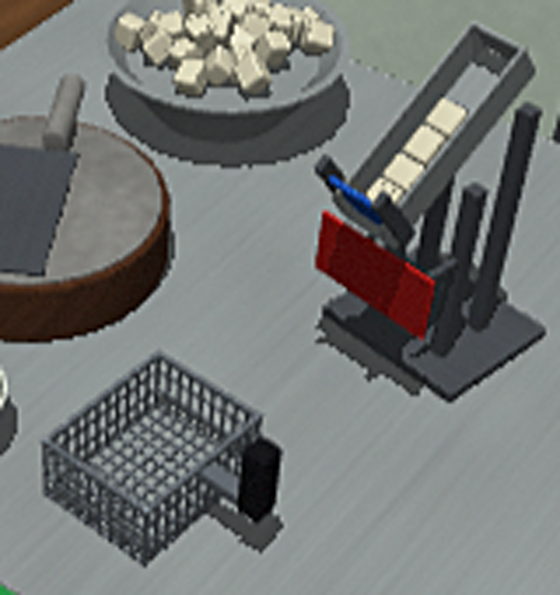

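```bash
python3 - <<'E'
from h import *
np.set_printoptions(precision=4,suppress=True)
T=lambda u,v,z,o,k=3:onz('top',u/k+o[0],v/k+o[1],z)
o=(265,205)
def rect(c,name):
    c=np.array(c)[:,:2]; print(name,c.mean(0),'edges',[ (round(float(np.linalg.norm(c[(i+1)%4]-c[i])),4), round(float(np.degrees(np.arctan2(*(c[(i+1)%4]-c[i])[::-1]))),1)) for i in range(4)])
rect([T(*p,.065,o) for p in [(60,46),(242,62),(237,207),(47,192)]],'basket')
print('post top',T(140,262,.118,o))
rect([T(*p,.09,(70,195)) for p in [(40,86),(296,44),(322,258),(50,297)]],'pan')
print('guard',T(411,28,.12,(70,195)),T(414,564,.12,(70,195)))
S=lambda u,v,z:onz('side',u/3.5+270,v/3.5+100,z)
for u,v,z in[(325,212,.149),(318,268,.087),(438,280,.149),(425,338,.087)]: print('paddle',S(u,v,z))
print('paddle top', T(482,126,.149,o),T(462,252,.149,o))
# basket in side view
for p in [(45,440),(160,353),(263,415),(146,508)]: print('bask side',S(*p,.065))
# trough edges top view: far end corners z=.170+.103
for p in [(767,203),(757,295)]: print('up end',T(*p,.273+.029,o))
E
python3 - <<'E'
from h import *
t=cv2.imread('pics/top0.png')[:,:,::-1]; s=cv2.imread('pics/side0.png')[:,:,::-1]
crop(t,390,235,470,325,7,'pics/t3.png'); crop(s,350,130,420,210,7,'pics/s3.png')
crop(t,275,210,355,305,6,'pics/t4.png')
for n,f in(('top',t),('side',s)):
    r,g,b=[f[...,i].astype(int) for i in range(3)]
    m=((r+g+b)<60).astype(np.uint8)
    k,l,st,c=cv2.connectedComponentsWithStats(m)
    for i in range(1,k):
        if 40<st[i,4]<2000: print(n,'black',st[i],c[i])
E
```

```text
basket [ 0.5736 -0.1182] edges [(0.1392, -94.4), (0.1096, 176.8), (0.1422, 86.0), (0.1104, -4.7)]
post top [ 0.4738 -0.1067  0.118 ]
pan [0.5573 0.2844] edges [(0.1851, -79.6), (0.1572, -170.2), (0.1906, 98.6), (0.1513, 7.7)]
guard [0.6574 0.1172 0.12  ] [0.2954 0.1014 0.12  ]
paddle [ 0.5667 -0.3381  0.149 ]
paddle [ 0.5667 -0.3396  0.087 ]
paddle [ 0.4513 -0.3207  0.149 ]
paddle [ 0.4515 -0.3195  0.087 ]
paddle top [ 0.5679 -0.3406  0.149 ] [ 0.4823 -0.3221  0.149 ]
bask side [ 0.6345 -0.0534  0.065 ]
bask side [ 0.6228 -0.1896  0.065 ]
bask side [ 0.5161 -0.1832  0.065 ]
bask side [ 0.5304 -0.0468  0.065 ]
up end [ 0.5111 -0.4394  0.302 ]
up end [ 0.4605 -0.4288  0.302 ]
top black [326 136  79  58 450] [354.66888889 177.49555556]
side black [517  74  32  15 175] [530.97714286  83.41142857]
side black [506  81  11  28 105] [512.36190476  91.59047619]
side black [519 106  24  15 172] [529.52325581 113.45348837]
side black [504 115   7  18  46] [507.43478261 125.82608696]
side black [297 163  21  31  74] [311.68918919 177.89189189]
side black [338 226  12  23 176] [343.36931818 237.79545455]
side black [   0  303   90   58 1141] [ 34.24189308 326.54163015]
side black [   9  331   89   89 1378] [ 54.78519594 377.93033382]
side black [  0 411   8   9  50] [  2.9  415.92]
```

View pics/t3.png

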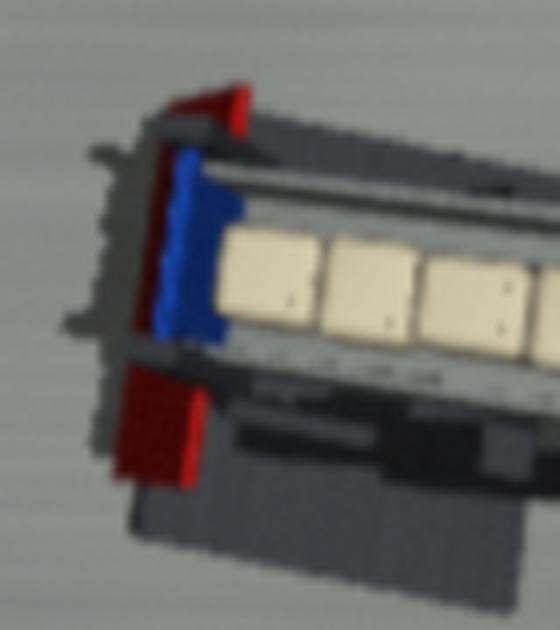

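View pics/s3.png

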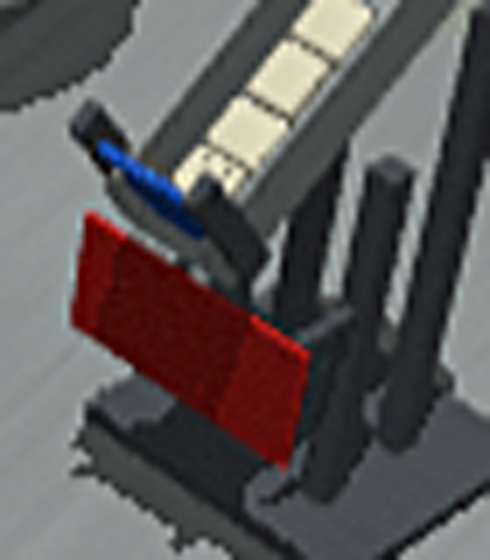

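View pics/t4.png

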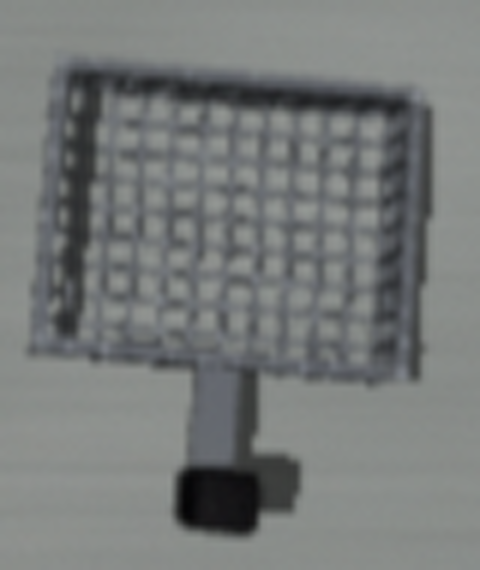

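```bash
python3 -m inch '[{"dz":-0.01,"rz":6},{"dz":-0.02,"rz":6},{"dz":-0.025,"rz":6},{"dz":-0.025,"rz":6},{"dz":-0.025,"rz":4},{"dz":-0.02},{"dz":-0.01}]'
cat >> h.py <<'E'
from scipy.spatial.transform import Rotation as Ro
def pose():
    s=robot.state(); R=Ro.from_rotvec(s['ee_rot']).as_matrix(); return s,np.array(s['eef_pos']),R
def to(target,yaw=None):
    s,p,R=pose(); d=R.T@(np.array(target)-p)
    y=np.degrees(np.arctan2(R[1,0],R[0,0]))
    print('t',round(s['time'],2),'tcp',p.round(4),'yaw %.2f'%y,'tilt z',R[:,2].round(4),'w',round(s['gripper_width'],4),'F',np.round(s['force'],2),'q',np.round(s['joint_positions'],2))
    print('tool shift needed',d.round(4), '' if yaw is None else 'rz %.2f'%(y-yaw))
E
python3 - <<'E'
from h import *
to([.471,-.1095,.2],-4.2)
print(P['top']['R'].T@-P['top']['t'])
print('plate',onz('top',390+135/7,235+535/7,.0),onz('top',390+515/7,235+610/7,.0))
for n,u,v,z in(('bottle',197,160,0),('jar',124,176,.09),('bowl',283,173,.055)): print(n,onz('top',u,v,z))
E
```

```text
t 0.1 tcp [ 0.2599 -0.5951  0.1816] yaw 23.60 tilt z [-7.0e-04  1.5e-03 -1.0e+00] w 0.0938 F [ 0.38 -0.23 -0.85] q [ 1.09  0.63  0.04  1.52 -0.03  1.   -0.02]
tool shift needed [ 0.3878 -0.3605 -0.0178] rz 27.80
[ 0.48538386 -0.01116291  0.97694146]
plate [ 0.42914432 -0.35195133  0.        ] [ 0.40498909 -0.48114562  0.        ]
bottle [0.7934518  0.16417631 0.        ]
jar [0.7250731  0.30779994 0.09      ]
bowl [ 0.74805424 -0.04775744  0.055     ]validation failed for argument at $[0]...
```

```bash
python3 -m inch '[{"dx":0,"dy":0,"dz":-0.01,"rx":0,"ry":0,"rz":6,"hand":1},{"dx":0,"dy":0,"dz":-0.02,"rx":0,"ry":0,"rz":6,"hand":1},{"dx":0,"dy":0,"dz":-0.025,"rx":0,"ry":0,"rz":6,"hand":1},{"dx":0,"dy":0,"dz":-0.025,"rx":0,"ry":0,"rz":6,"hand":1},{"dx":0,"dy":0,"dz":-0.025,"rx":0,"ry":0,"rz":4,"hand":1},{"dx":0,"dy":0,"dz":-0.02,"rx":0,"ry":0,"rz":0,"hand":1},{"dx":0,"dy":0,"dz":-0.01,"rx":0,"ry":0,"rz":0,"hand":1}]'
python3 - <<'E'
from h import *
to([.471,-.1095,.3],-4.2)
E
```

```text
time: 0.68
eef_pos: [0.2606, -0.5965, 0.3199]
ee_rot: [3.136, -0.12, 0.002]
force: [0.0, -0.1, 0.1]
gripper_width: 0.094
t 0.68 tcp [ 0.2606 -0.5965  0.3199] yaw -4.40 tilt z [ 0.0013 -0.0032 -1.    ] w 0.094 F [ 0.   -0.06  0.07] q [ 1.01  0.53  0.19  1.32 -0.1   1.3  -0.45]
tool shift needed [ 0.1724 -0.5018  0.0187] rz -0.20
```

```bash
python3 -m inch '[{"dx":0,"dy":-0.02,"dz":0,"rx":0,"ry":0,"rz":0,"hand":1},{"dx":0,"dy":-0.035,"dz":0,"rx":0,"ry":0,"rz":0,"hand":1},{"dx":0.005,"dy":-0.04,"dz":0,"rx":0,"ry":0,"rz":0,"hand":1},{"dx":0.005,"dy":-0.04,"dz":0,"rx":0,"ry":0,"rz":0,"hand":1},{"dx":0.01,"dy":-0.04,"dz":0,"rx":0,"ry":0,"rz":0,"hand":1},{"dx":0.01,"dy":-0.04,"dz":0,"rx":0,"ry":0,"rz":0,"hand":1},{"dx":0.015,"dy":-0.038,"dz":0,"rx":0,"ry":0,"rz":0,"hand":1},{"dx":0.015,"dy":-0.038,"dz":0,"rx":0,"ry":0,"rz":0,"hand":1},{"dx":0.015,"dy":-0.038,"dz":0,"rx":0,"ry":0,"rz":0,"hand":1},{"dx":0.015,"dy":-0.038,"dz":0,"rx":0,"ry":0,"rz":0,"hand":1},{"dx":0.02,"dy":-0.035,"dz":0,"rx":0,"ry":0,"rz":0,"hand":1},{"dx":0.02,"dy":-0.035,"dz":0.01,"rx":0,"ry":0,"rz":0,"hand":1}]'
python3 - <<'E'
from h import *
to([.471,-.1095,.16],-4.2)
E
```

```text
time: 1.68
eef_pos: [0.4245, -0.1683, 0.3083]
ee_rot: [3.139, -0.12, 0.004]
force: [0.8, -0.6, -0.6]
gripper_width: 0.0939
t 1.68 tcp [ 0.4245 -0.1683  0.3083] yaw -4.39 tilt z [ 2.5e-03 -8.0e-04 -1.0e+00] w 0.0939 F [ 0.79 -0.61 -0.64] q [ 0.32  0.21 -0.01  1.84  0.    1.09 -1.33]
tool shift needed [ 0.0415 -0.0623  0.1483] rz -0.19
```

```bash
python3 -m inch '[{"dx":0.014,"dy":-0.018,"dz":0.02,"rx":0,"ry":0,"rz":0,"hand":1},{"dx":0.012,"dy":-0.014,"dz":0.03,"rx":0,"ry":0,"rz":0,"hand":1},{"dx":0.008,"dy":-0.007,"dz":0.03,"rx":0,"ry":0,"rz":0,"hand":1},{"dx":0.004,"dy":-0.003,"dz":0.03,"rx":0,"ry":0,"rz":0,"hand":1},{"dx":0,"dy":0,"dz":0.02,"rx":0,"ry":0,"rz":0,"hand":1},{"dx":0,"dy":0,"dz":0.01,"rx":0,"ry":0,"rz":0,"hand":1},{"dx":0,"dy":0,"dz":0,"rx":0,"ry":0,"rz":0,"hand":1},{"dx":0,"dy":0,"dz":0,"rx":0,"ry":0,"rz":0,"hand":1}]'
python3 - <<'E'
from h import *
to([.471,-.1095,.079],-4.2)
s=grab_frame('side'); crop(s,270,130,430,270,4,'pics/s5.png')
t=grab_frame('top'); crop(t,230,180,390,340,3.7,'pics/t5.png')
E
```

```text
time: 2.35
eef_pos: [0.4638, -0.1308, 0.1667]
ee_rot: [-3.139, 0.12, 0.003]
force: [0.1, 1.0, 0.3]
gripper_width: 0.0939
t 2.35 tcp [ 0.4638 -0.1308  0.1667] yaw -4.39 tilt z [-2.e-03  6.e-04 -1.e+00] w 0.0939 F [0.11 0.97 0.33] q [ 0.24  0.41 -0.03  1.99  0.02  0.74 -1.45]
tool shift needed [ 0.0057 -0.0217  0.0877] rz -0.19
```

View pics/s5.png

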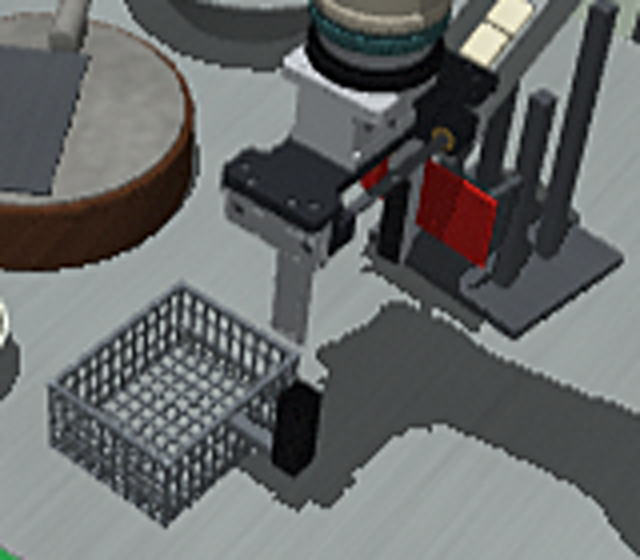

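View pics/t5.png

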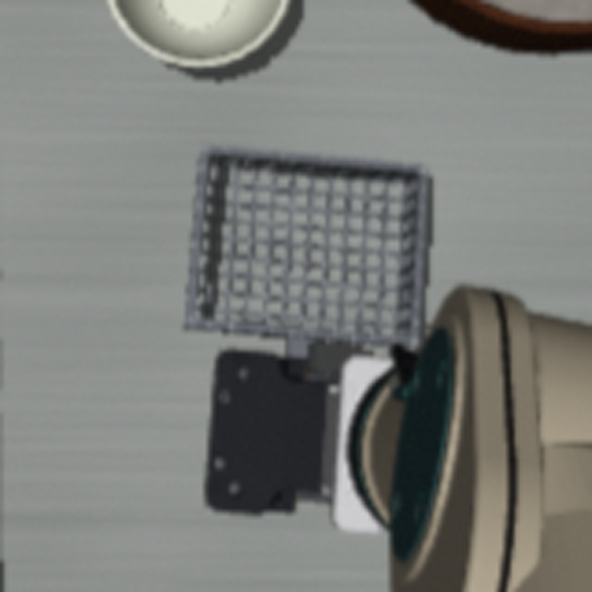

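```bash
python3 -m inch '[{"dx":0.003,"dy":-0.011,"dz":0,"rx":0,"ry":0,"rz":0,"hand":1},{"dx":0.003,"dy":-0.011,"dz":0,"rx":0,"ry":0,"rz":0,"hand":1},{"dx":0,"dy":0,"dz":0,"rx":0,"ry":0,"rz":0,"hand":1},{"dx":0,"dy":0,"dz":0,"rx":0,"ry":0,"rz":0,"hand":1}]'
python3 - <<'E'
from h import *
to([.471,-.1095,.079],-4.2)
s=grab_frame('side'); crop(s,300,170,380,250,7,'pics/s6.png')
print(onz('side',344.5,225.5,.118))
E
```

```text
time: 2.78
eef_pos: [0.4729, -0.1082, 0.1679]
ee_rot: [-3.139, 0.117, -0.002]
force: [-0.1, -0.7, 0.2]
gripper_width: 0.094
t 2.78 tcp [ 0.4729 -0.1082  0.1679] yaw -4.25 tilt z [ 1.1e-03  2.0e-04 -1.0e+00] w 0.094 F [-0.13 -0.72  0.17] q [ 0.19  0.41 -0.03  1.98  0.02  0.74 -1.5 ]
tool shift needed [-0.0019  0.0015  0.0888] rz -0.05
[ 0.47822469 -0.11600464  0.118     ]
```

View pics/s6.png

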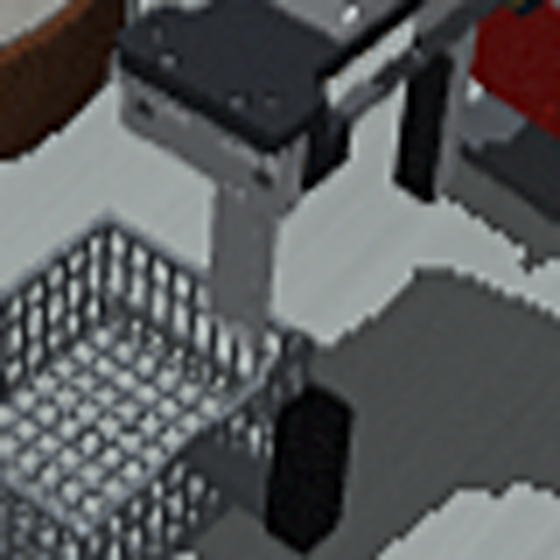

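```bash
python3 -m inch '[{"dx":0,"dy":0.002,"dz":0.015,"rx":0,"ry":0,"rz":0,"hand":1},{"dx":0,"dy":0.001,"dz":0.02,"rx":0,"ry":0,"rz":0,"hand":1},{"dx":0,"dy":0,"dz":0.02,"rx":0,"ry":0,"rz":0,"hand":1},{"dx":0,"dy":0,"dz":0.016,"rx":0,"ry":0,"rz":0,"hand":1},{"dx":0,"dy":0,"dz":0.012,"rx":0,"ry":0,"rz":0,"hand":1},{"dx":0,"dy":0,"dz":0.005,"rx":0,"ry":0,"rz":0,"hand":1},{"dx":0,"dy":0,"dz":0,"rx":0,"ry":0,"rz":0,"hand":1},{"dx":0,"dy":0,"dz":0,"rx":0,"ry":0,"rz":0,"hand":1}]'
python3 - <<'E'
from h import *
to([.472,-.111,.079],-4.2)
E
```

```text
time: 3.5
eef_pos: [0.4721, -0.1127, 0.0796]
ee_rot: [3.139, -0.121, 0.0]
force: [0.2, -0.1, 0.4]
gripper_width: 0.0939
t 3.5 tcp [ 0.4721 -0.1127  0.0796] yaw -4.42 tilt z [ 1.e-04 -2.e-04 -1.e+00] w 0.0939 F [ 0.17 -0.06  0.39] q [ 0.2   0.56 -0.03  2.07  0.03  0.52 -1.5 ]
tool shift needed [-0.0002 -0.0017  0.0006] rz -0.22
```

```bash
python3 -m inch '[{"dx":0,"dy":-0.001,"dz":0,"rx":0,"ry":0,"rz":0,"hand":0},{"dx":0,"dy":0,"dz":0,"rx":0,"ry":0,"rz":0,"hand":0},{"dx":0,"dy":0,"dz":0,"rx":0,"ry":0,"rz":0,"hand":0},{"dx":0,"dy":0,"dz":0,"rx":0,"ry":0,"rz":0,"hand":0},{"dx":0,"dy":0,"dz":0,"rx":0,"ry":0,"rz":0,"hand":0},{"dx":0,"dy":0,"dz":0,"rx":0,"ry":0,"rz":0,"hand":0},{"dx":0,"dy":0,"dz":0,"rx":0,"ry":0,"rz":0,"hand":0},{"dx":0,"dy":0,"dz":0,"rx":0,"ry":0,"rz":0,"hand":0},{"dx":0,"dy":0,"dz":0,"rx":0,"ry":0,"rz":0,"hand":0},{"dx":0,"dy":0,"dz":0,"rx":0,"ry":0,"rz":0,"hand":0}]'
```

```text
time: 4.33
eef_pos: [0.4719, -0.1114, 0.0794]
ee_rot: [-3.139, 0.121, 0.0]
force: [-0.3, 1.3, 0.5]
gripper_width: 0.0307
```

```bash
python3 -m inch '[{"dx":0,"dy":0,"dz":0,"rx":0,"ry":0,"rz":0,"hand":0},{"dx":0,"dy":0,"dz":0,"rx":0,"ry":0,"rz":0,"hand":0},{"dx":0,"dy":0,"dz":0,"rx":0,"ry":0,"rz":0,"hand":0},{"dx":0,"dy":0,"dz":0,"rx":0,"ry":0,"rz":0,"hand":0},{"dx":0,"dy":0,"dz":-0.004,"rx":0,"ry":0,"rz":0,"hand":0},{"dx":0,"dy":0,"dz":-0.008,"rx":0,"ry":0,"rz":0,"hand":0},{"dx":0,"dy":0,"dz":-0.012,"rx":0,"ry":0,"rz":0,"hand":0},{"dx":0,"dy":0,"dz":-0.012,"rx":0,"ry":0,"rz":0,"hand":0},{"dx":0,"dy":0,"dz":-0.004,"rx":0,"ry":0,"rz":0,"hand":0},{"dx":0,"dy":0,"dz":0,"rx":0,"ry":0,"rz":0,"hand":0},{"dx":0,"dy":0,"dz":0,"rx":0,"ry":0,"rz":0,"hand":0}]'
python3 - <<'E'
from h import *
to([.472,-.111,.079],-4.2); print(robot.state()['moment'])
s=grab_frame('side'); crop(s,270,130,430,270,4,'pics/s7.png')
t=grab_frame('top'); crop(t,250,180,390,320,4,'pics/t7.png')
E
```

```text
time: 5.25
eef_pos: [0.4718, -0.1117, 0.1195]
ee_rot: [3.139, -0.121, 0.0]
force: [-0.7, 0.4, -3.9]
gripper_width: 0.0238
t 5.25 tcp [ 0.4718 -0.1117  0.1195] yaw -4.42 tilt z [ 0.e+00 -2.e-04 -1.e+00] w 0.0238 F [-0.74  0.44 -3.87] q [ 0.2   0.49 -0.03  2.03  0.03  0.62 -1.5 ]
tool shift needed [ 0.0001 -0.0007  0.0405] rz -0.22
[0.04604984 0.29107255 0.0268768 ]
```

View pics/s7.png

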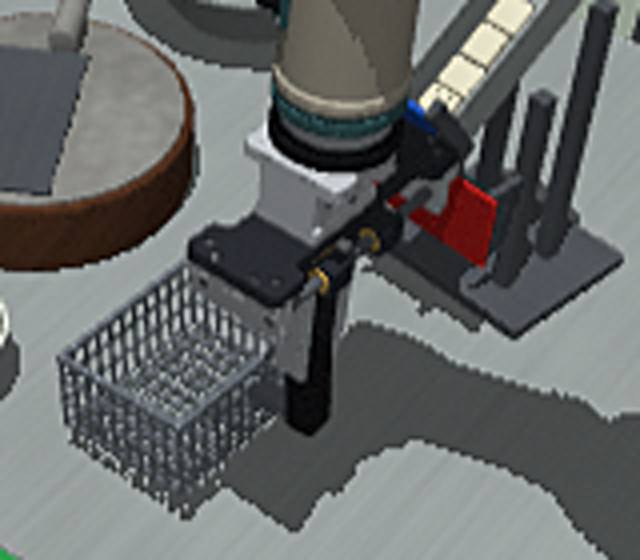

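View pics/t7.png

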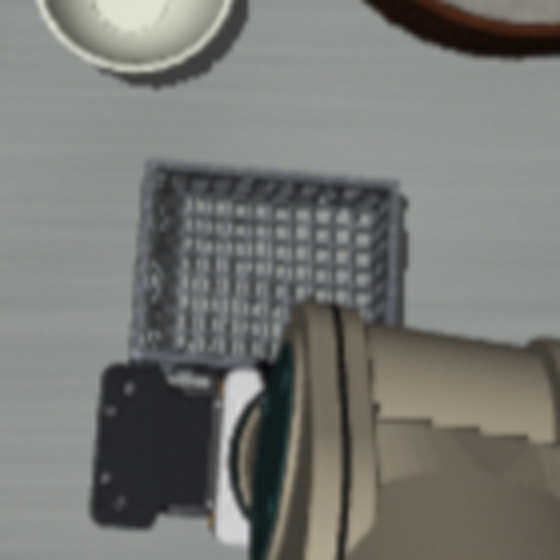

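Run:
```python
from h import *
a=tri((270+60/4,130+355/4),(250+150/4,180+160/4)); b=tri((270+182/4,130+428/4),(250+132/4,180+360/4)); print(a,b)
print(np.degrees(np.arcsin((a[0]-b[0])[2]/.11)))
```

```text
(array([ 0.62981334, -0.05702056,  0.09283474]), np.float64(0.0006068796777681881)) (array([ 0.51995599, -0.04711443,  0.10434471]), np.float64(6.39482120936879e-05))
-6.006199466024411
```

```bash
python3 -m inch '[{"dx":0,"dy":0,"dz":-0.008,"rx":0,"ry":0,"rz":1.5,"hand":0},{"dx":0,"dy":0,"dz":-0.01,"rx":0,"ry":0,"rz":2,"hand":0},{"dx":0,"dy":0,"dz":-0.008,"rx":0,"ry":0,"rz":2,"hand":0},{"dx":0,"dy":0,"dz":-0.004,"rx":0,"ry":1.5,"rz":0,"hand":0},{"dx":0,"dy":0,"dz":0,"rx":0,"ry":2,"rz":0,"hand":0},{"dx":0,"dy":0,"dz":0,"rx":0,"ry":1.5,"rz":0,"hand":0},{"dx":0,"dy":0,"dz":0,"rx":0,"ry":0.5,"rz":0,"hand":0},{"dx":0,"dy":0,"dz":0,"rx":0,"ry":0,"rz":0,"hand":0},{"dx":0,"dy":0,"dz":0,"rx":0,"ry":0,"rz":0,"hand":0}]'
python3 - <<'E'
from h import *
to([.4245,-.193,.149],-10); print(robot.state()['moment'])
s=grab_frame('side'); crop(s,270,130,430,270,4,'pics/s8.png')
t=grab_frame('top'); crop(t,250,180,390,320,4,'pics/t8.png')
E
```

```text
time: 6.1
eef_pos: [0.4721, -0.1115, 0.1495]
ee_rot: [3.118, -0.271, 0.149]
force: [0.9, -0.0, -3.9]
gripper_width: 0.024
t 6.1 tcp [ 0.4721 -0.1115  0.1495] yaw -9.93 tilt z [ 0.094  -0.0164 -0.9954] w 0.024 F [ 0.92 -0.02 -3.93] q [ 0.18  0.4  -0.01  2.1   0.    0.55 -1.57]
tool shift needed [-0.0327  0.0885 -0.0027] rz 0.07
[ 0.11737374  0.38574786 -0.03605777]
```

View pics/s8.png

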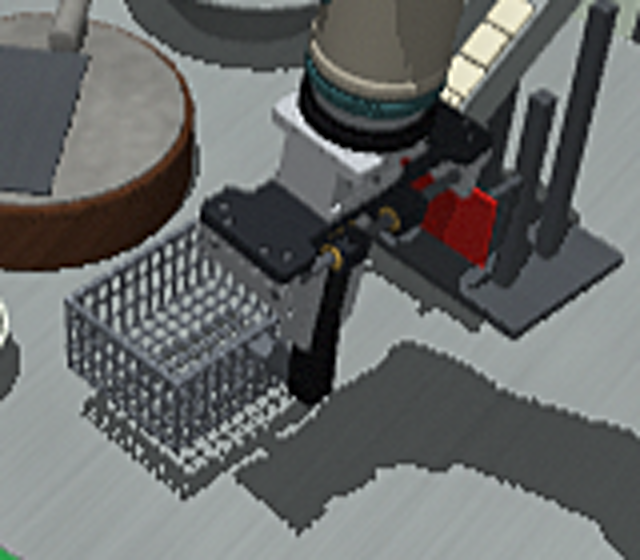

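View pics/t8.png

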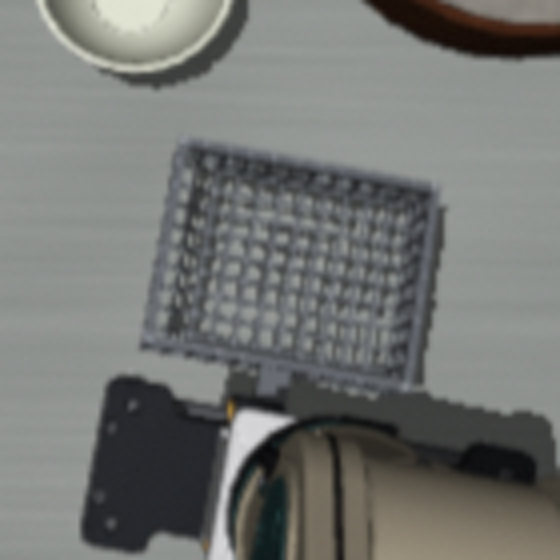

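Run:
```python
from h import *
a=tri((270+67/4,130+304/4),(250+183/4,180+142/4)); b=tri((270+180/4,130+384/4),(250+145/4,180+345/4)); print(a,b)
print('tilt',np.degrees(np.arcsin((a[0]-b[0])[2]/.11)))
c=np.array([onz('top',250+u/4,180+v/4,.133) for u,v in[(183,142),(437,187),(415,388),(145,345)]]);print(c.mean(0),np.degrees(np.arctan2(*(c[0]-c[1])[:2])),np.degrees(np.arctan2(*(c[3]-c[2])[:2])))
# expected centre from TCP if level
s,p,R=pose(); print(p[:2]+.105*np.array([np.cos(np.radians(-9.9)),np.sin(np.radians(-9.9))]))
```

```text
(array([ 0.63494047, -0.07245937,  0.12615611]), np.float64(0.0008912484495924416)) (array([ 0.52655715, -0.05229518,  0.13695761]), np.float64(0.00038055818533399736))
tilt -5.6352638517196025
[ 0.56916305 -0.13106328  0.133     ] 9.436003054967507 8.482062818464087
[ 0.57597498 -0.12962688]
```

Run:
```python
from h import *
a=tri((270+45/3.5,100+440/3.5),(265+60/3,205+46/3)); b=tri((270+146/3.5,100+508/3.5),(265+47/3,205+192/3)); print(a,b)
crop(grab_frame('side'),320,170,400,250,7,'pics/s9.png')
a=(310,90)
```

```text
(array([ 0.63361799, -0.0524962 ,  0.06637281]), np.float64(0.00013816967995347455)) (array([ 0.52489753, -0.04219505,  0.07298632]), np.float64(0.0036621569402228195))
```

View pics/s9.png

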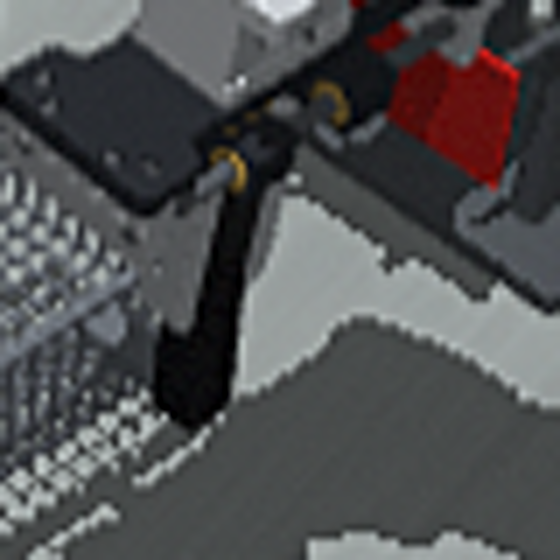

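Run:
```python
from h import *
crop(grab_frame('side'),280,180,350,255,8,'pics/s10.png'); crop(grab_frame('top'),280,205,365,285,8,'pics/t10.png')
```

```text
(no output)
```

View pics/s10.png

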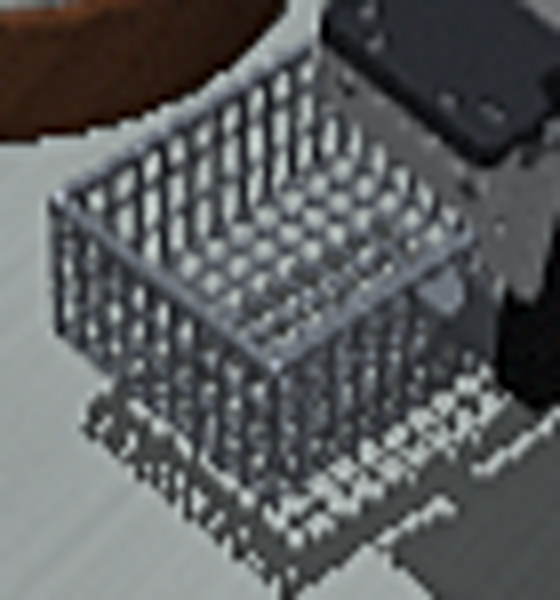

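View pics/t10.png

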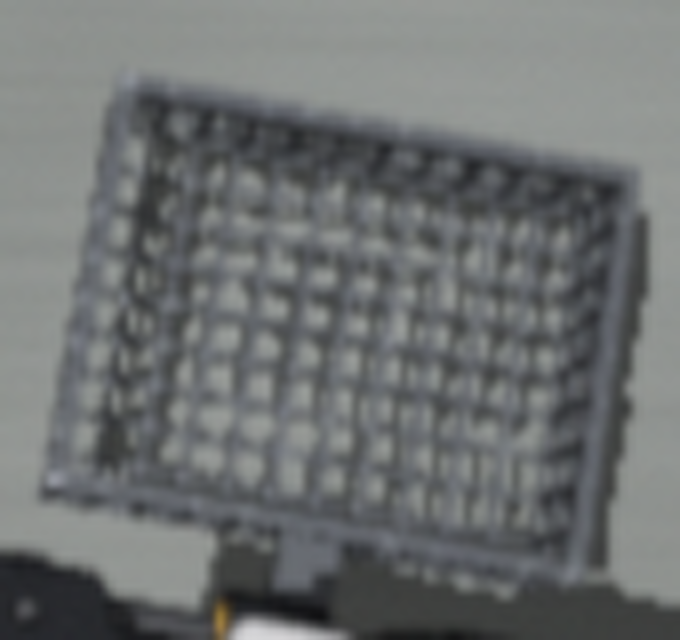

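```bash
cat >> h.py <<'E'
from scipy.optimize import least_squares
COR={'A':(.055,.07,.065),'B':(-.055,.07,.065),'C':(.055,-.07,.065),'D':(-.055,-.07,.065),'a':(.055,.07,0),'b':(-.055,.07,0),'c':(.055,-.07,0),'d':(-.055,-.07,0)}
def fit(obs,x0):
    def f(x):
        R=Ro.from_rotvec(x[3:]).as_matrix(); return np.concatenate([proj(n,R@np.array(COR[k])+x[:3])-uv for n,k,uv in obs])
    r=least_squares(f,x0,loss='soft_l1'); x=r.x; R=Ro.from_rotvec(x[3:]).as_matrix()
    print('basket origin',x[:3].round(4),'yaw %.2f'%np.degrees(np.arctan2(R[1,0],R[0,0])),'x-axis up deg %.2f  y-axis up deg %.2f'%(np.degrees(np.arcsin(R[2,0])),np.degrees(np.arcsin(R[2,1]))))
    print('resid',r.fun.reshape(-1,2).round(1).tolist()); return x
E
python3 - <<'E'
from h import *
S=lambda k,u,v:('side',k,(280+u/8,180+v/8)); T=lambda k,u,v:('top',k,(280+u/8,205+v/8))
o=[S('A',52,195),S('B',275,370),S('a',58,335),S('b',275,500),T('A',122,72),T('C',638,175),T('D',582,580),T('B',42,492)]
fit(o,[.57,-.13,.07,0,0,-.17])
# initial flat basket for bias
S=lambda k,u,v:('side',k,(270+u/3.5,100+v/3.5)); T=lambda k,u,v:('top',k,(265+u/3,205+v/3)); 
T4=lambda k,u,v:('top',k,(275+u/6,210+v/6))
fit([S('A',43,440),S('B',146,508),S('C',160,353),S('D',264,415),S('b',145,565),S('a',45,490),T4('A',62,55),T4('C',425,88),T4('D',415,380),T4('B',30,354)],[.57,-.13,.0,0,0,-.1])
E
```

```text
basket origin [ 0.5667 -0.1297  0.0713] yaw -10.04 x-axis up deg -2.29  y-axis up deg -0.52
resid [[-0.3, 0.1], [0.2, -0.3], [-0.1, -0.2], [0.1, 0.7], [-0.4, 0.4], [0.3, -0.4], [-0.1, 0.7], [0.4, -0.8]]
basket origin [ 0.5745 -0.1164  0.002 ] yaw -4.50 x-axis up deg -0.96  y-axis up deg 1.36
resid [[-0.0, -0.7], [0.7, 0.3], [-0.1, -0.6], [0.1, -0.2], [0.1, 0.1], [-0.3, 1.1], [-0.3, 0.1], [0.0, 0.4], [-0.9, 0.1], [0.9, -1.2]]
```

Run:
```python
from h import *
to([.4325,-.198,.149],-7)
```

```text
t 6.35 tcp [ 0.4723 -0.1115  0.1493] yaw -9.91 tilt z [ 0.0943 -0.0164 -0.9954] w 0.0235 F [ 0.03  0.5  -3.38] q [ 0.18  0.4  -0.01  2.1   0.    0.55 -1.57]
tool shift needed [-0.0243  0.092  -0.002 ] rz -2.91
```

```bash
python3 -m inch '[{"dx":-0.003,"dy":0.008,"dz":0,"rx":0,"ry":0.5,"rz":0,"hand":0},{"dx":-0.004,"dy":0.014,"dz":0,"rx":0,"ry":0.5,"rz":0,"hand":0},{"dx":-0.004,"dy":0.016,"dz":0,"rx":0,"ry":0,"rz":0,"hand":0},{"dx":-0.004,"dy":0.016,"dz":0,"rx":0,"ry":0,"rz":-1,"hand":0},{"dx":-0.004,"dy":0.016,"dz":-0.001,"rx":0,"ry":0,"rz":-1,"hand":0},{"dx":-0.003,"dy":0.014,"dz":-0.001,"rx":0,"ry":0,"rz":-1,"hand":0},{"dx":-0.002,"dy":0.008,"dz":0,"rx":0,"ry":0,"rz":0,"hand":0},{"dx":0,"dy":0,"dz":0,"rx":0,"ry":0,"rz":0,"hand":0},{"dx":0,"dy":0,"dz":0,"rx":0,"ry":0,"rz":0,"hand":0}]'
python3 - <<'E'
from h import *
to([.4325,-.198,.149],-7)
crop(grab_frame('side'),300,120,400,240,5,'pics/s11.png'); crop(grab_frame('top'),310,200,450,320,5,'pics/t11.png')
E
```

```text
time: 7.1
eef_pos: [0.4333, -0.1987, 0.1488]
ee_rot: [3.118, -0.191, 0.176]
force: [0.4, 0.3, -2.5]
gripper_width: 0.0236
t 7.1 tcp [ 0.4333 -0.1987  0.1488] yaw -6.98 tilt z [ 0.1115 -0.0194 -0.9936] w 0.0236 F [ 0.41  0.28 -2.51] q [ 0.43  0.38 -0.05  2.13 -0.01  0.52 -1.3 ]
tool shift needed [-0.0009 -0.0006 -0.0003] rz 0.02
```

View pics/s11.png

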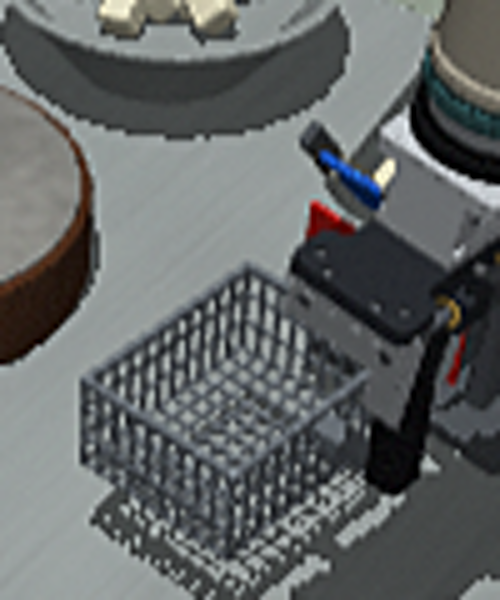

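View pics/t11.png

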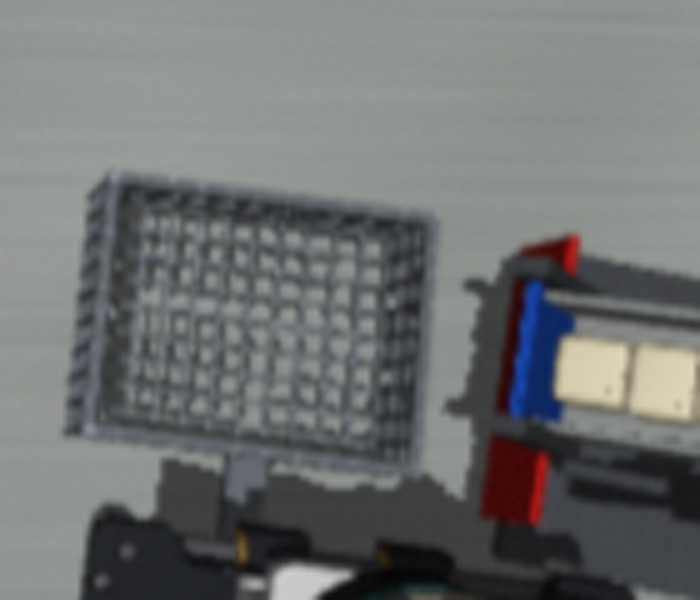

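Run:
```python
from h import *
S=lambda k,u,v:('side',k,(300+u/5,120+v/5)); T=lambda k,u,v:('top',k,(310+u/5,200+v/5))
fit([S('A',83,378),S('B',232,477),S('C',248,265),S('a',85,462),S('b',232,556),T('A',110,173),T('C',437,213),T('D',415,472),T('B',82,436)],[.53,-.21,.07,0,0,-.12])
t=lambda u,v,z:onz('top',310+u/5,200+v/5,z)[:2].round(4)
print('blue gate ends',t(535,282,.2),t(515,417,.2),'brackets',t(515,260,.19),t(497,425,.19),'paddle ends',t(577,238,.149),t(545,455,.149),t(530,522,.149))
s=lambda u,v,z:onz('side',300+u/5,120+v/5,z)[:2].round(4)
print('paddle TL side',s(315,203,.149))
for p in [(265,400),(270,405)]: pass
```

```text
basket origin [ 0.5284 -0.211   0.0699] yaw -6.81 x-axis up deg -2.68  y-axis up deg -0.11
resid [[-0.6, 0.2], [0.6, -0.5], [-0.1, -0.7], [-1.0, 0.7], [-0.5, 1.2], [-0.2, -0.3], [0.0, 0.3], [1.2, 1.2], [0.2, -0.3]]
blue gate ends [ 0.5445 -0.3023] [ 0.4929 -0.2919] brackets [ 0.5538 -0.2985] [ 0.4899 -0.2883] paddle ends [ 0.5667 -0.34  ] [ 0.4783 -0.3219] [ 0.4516 -0.3144]
paddle TL side [ 0.5663 -0.3383]
```

```bash
python3 -m inch '[{"dx":0.001,"dy":0.006,"dz":0,"rx":0,"ry":0,"rz":0,"hand":0},{"dx":0,"dy":0.01,"dz":0,"rx":0,"ry":0,"rz":0,"hand":0},{"dx":0,"dy":0.01,"dz":0,"rx":0,"ry":0,"rz":0,"hand":0},{"dx":0,"dy":0.008,"dz":0,"rx":0,"ry":0,"rz":0,"hand":0},{"dx":0,"dy":0.004,"dz":0,"rx":0,"ry":0,"rz":0,"hand":0},{"dx":0,"dy":0,"dz":0,"rx":0,"ry":0,"rz":0,"hand":0},{"dx":0,"dy":0,"dz":0,"rx":0,"ry":0,"rz":0,"hand":0}]'
python3 - <<'E'
from h import *
to([.4333-.0036-.0052,-.1987-.0374-.0296,.1488],-7)
crop(grab_frame('side'),300,110,420,240,4.5,'pics/s12.png'); crop(grab_frame('top'),320,200,460,320,5,'pics/t12.png')
E
```

```text
time: 7.78
eef_pos: [0.4298, -0.2366, 0.1491]
ee_rot: [3.118, -0.19, 0.176]
force: [-0.1, -0.4, -3.2]
gripper_width: 0.0239
t 7.78 tcp [ 0.4298 -0.2366  0.1491] yaw -6.95 tilt z [ 0.1113 -0.0193 -0.9936] w 0.0239 F [-0.06 -0.37 -3.2 ] q [ 0.52  0.4  -0.06  2.1  -0.02  0.54 -1.22]
tool shift needed [-0.0017  0.0295  0.0003] rz 0.05
```

View pics/s12.png

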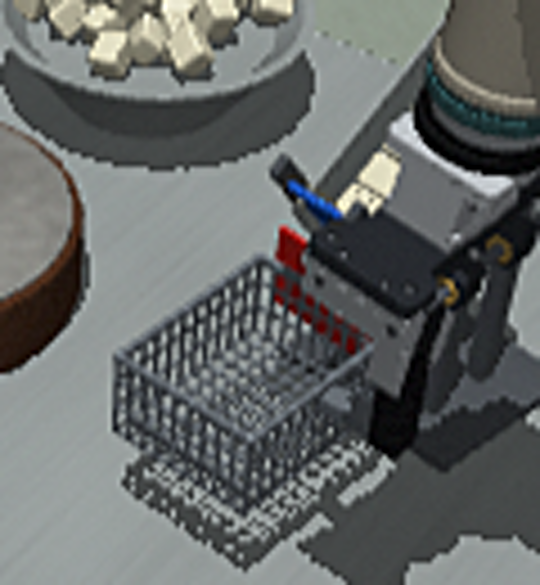

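View pics/t12.png

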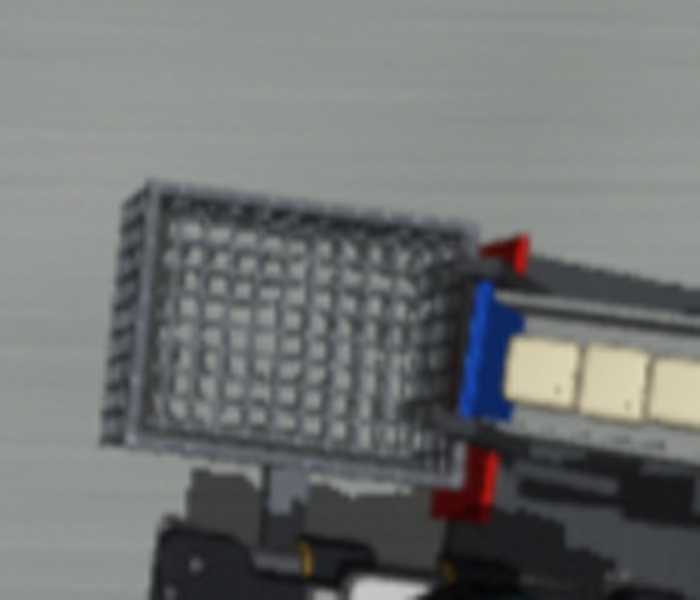

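```bash
python3 -m inch '[{"dx":0,"dy":0.005,"dz":0,"rx":0,"ry":0,"rz":0,"hand":0},{"dx":0,"dy":0.006,"dz":0,"rx":0,"ry":0,"rz":0,"hand":0},{"dx":-0.001,"dy":0.006,"dz":0,"rx":0,"ry":0,"rz":0,"hand":0},{"dx":0,"dy":0.006,"dz":0,"rx":0,"ry":0,"rz":0,"hand":0},{"dx":-0.001,"dy":0.004,"dz":0,"rx":0,"ry":0,"rz":0,"hand":0},{"dx":0,"dy":0.002,"dz":0,"rx":0,"ry":0,"rz":0,"hand":0},{"dx":0,"dy":0,"dz":0,"rx":0,"ry":0,"rz":0,"hand":0},{"dx":0,"dy":0,"dz":0,"rx":0,"ry":0,"rz":0,"hand":0}]'
python3 - <<'E'
from h import *
to([.4333-.0036-.0052,-.1987-.0374-.0296,.1488],-7)
crop(grab_frame('side'),300,110,420,240,4.5,'pics/s13.png'); crop(grab_frame('top'),320,200,460,320,5,'pics/t13.png')
E
```

```text
time: 8.55
eef_pos: [0.4249, -0.2632, 0.1491]
ee_rot: [3.121, -0.185, 0.176]
force: [1.0, 6.9, -1.2]
gripper_width: 0.0239
t 8.55 tcp [ 0.4249 -0.2632  0.1491] yaw -6.77 tilt z [ 0.1115 -0.017  -0.9936] w 0.0239 F [ 1.02  6.93 -1.19] q [ 0.59  0.41 -0.07  2.07 -0.02  0.55 -1.15]
tool shift needed [-0.0001  0.0026  0.0003] rz 0.23
```

View pics/s13.png

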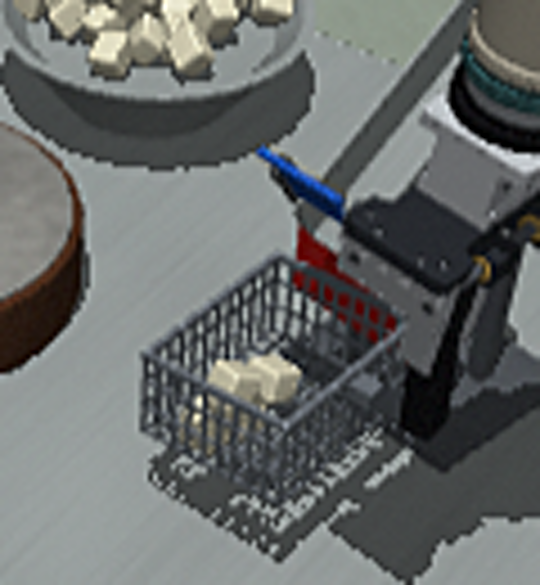

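View pics/t13.png

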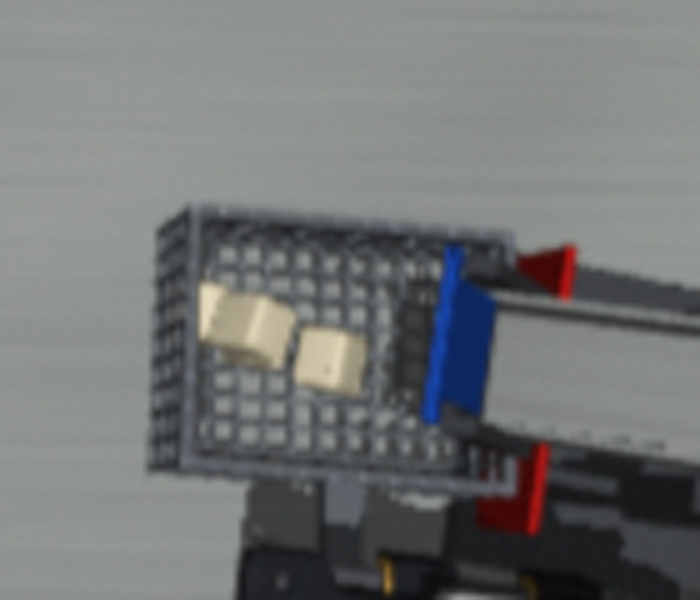

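```bash
python3 -m inch '[{"dx":0,"dy":0,"dz":0,"rx":0,"ry":0,"rz":0,"hand":0},{"dx":0,"dy":0,"dz":0,"rx":0,"ry":0,"rz":0,"hand":0},{"dx":0,"dy":0,"dz":0,"rx":0,"ry":0,"rz":0,"hand":0},{"dx":0,"dy":0,"dz":0,"rx":0,"ry":0,"rz":0,"hand":0},{"dx":0,"dy":0,"dz":0,"rx":0,"ry":0,"rz":0,"hand":0},{"dx":0,"dy":0,"dz":0,"rx":0,"ry":0,"rz":0,"hand":0},{"dx":0,"dy":0,"dz":0,"rx":0,"ry":0,"rz":0,"hand":0},{"dx":0,"dy":0,"dz":0,"rx":0,"ry":0,"rz":0,"hand":0},{"dx":0,"dy":0,"dz":0,"rx":0,"ry":0,"rz":0,"hand":0},{"dx":0,"dy":0,"dz":0,"rx":0,"ry":0,"rz":0,"hand":0}]'
python3 - <<'E'
from h import *
to([.43,-.24,.149],-7)
crop(grab_frame('side'),310,140,420,240,5,'pics/s14.png'); crop(grab_frame('top'),320,200,500,320,4,'pics/t14.png')
E
```

```text
time: 9.48
eef_pos: [0.425, -0.2632, 0.1491]
ee_rot: [3.121, -0.185, 0.176]
force: [0.7, 6.2, -0.7]
gripper_width: 0.0237
t 9.48 tcp [ 0.425  -0.2632  0.1491] yaw -6.76 tilt z [ 0.1116 -0.0171 -0.9936] w 0.0237 F [ 0.73  6.18 -0.68] q [ 0.59  0.41 -0.07  2.07 -0.02  0.55 -1.15]
tool shift needed [ 0.0022 -0.0236  0.0002] rz 0.24
```

View pics/s14.png

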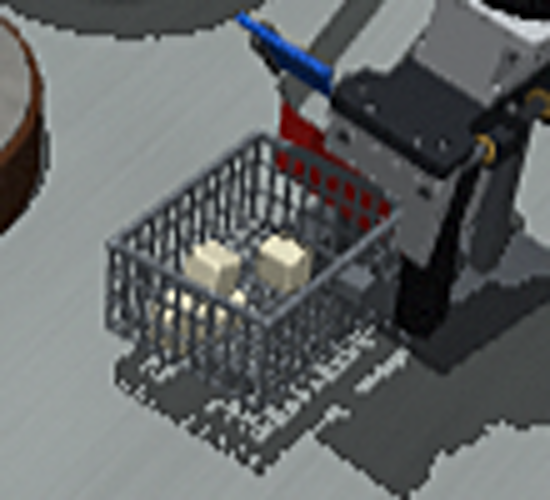

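View pics/t14.png

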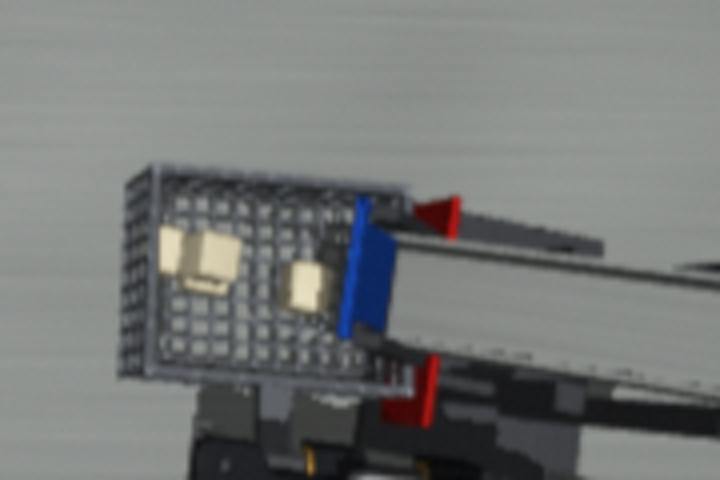

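```bash
python3 -m inch '[{"dx":0,"dy":-0.004,"dz":0,"rx":0,"ry":0,"rz":0,"hand":0},{"dx":0.001,"dy":-0.007,"dz":0,"rx":0,"ry":0,"rz":0,"hand":0},{"dx":0,"dy":-0.01,"dz":0,"rx":0,"ry":0,"rz":0,"hand":0},{"dx":0.001,"dy":-0.012,"dz":0,"rx":0,"ry":0,"rz":0,"hand":0},{"dx":0.001,"dy":-0.012,"dz":0,"rx":0,"ry":0,"rz":0,"hand":0},{"dx":0.001,"dy":-0.012,"dz":0,"rx":0,"ry":0,"rz":0,"hand":0},{"dx":0.001,"dy":-0.01,"dz":0,"rx":0,"ry":0,"rz":0,"hand":0},{"dx":0,"dy":-0.006,"dz":0,"rx":0,"ry":0,"rz":0,"hand":0},{"dx":0,"dy":-0.003,"dz":0,"rx":0,"ry":0,"rz":0,"hand":0},{"dx":0,"dy":0,"dz":0,"rx":0,"ry":0,"rz":0,"hand":0},{"dx":0,"dy":0,"dz":0,"rx":0,"ry":0,"rz":0,"hand":0}]'
python3 - <<'E'
from h import *
to([.43,-.19,.2],0)
crop(grab_frame('side'),290,130,400,250,5,'pics/s15.png'); crop(grab_frame('top'),300,200,440,320,5,'pics/t15.png')
E
```

```text
time: 10.5
eef_pos: [0.4386, -0.1906, 0.1494]
ee_rot: [3.118, -0.189, 0.177]
force: [-0.2, -0.6, -3.2]
gripper_width: 0.0233
t 10.5 tcp [ 0.4386 -0.1906  0.1494] yaw -6.92 tilt z [ 0.1118 -0.0202 -0.9935] w 0.0233 F [-0.2  -0.62 -3.23] q [ 0.41  0.38 -0.05  2.13 -0.    0.52 -1.33]
tool shift needed [-0.0028  0.0008 -0.0513] rz -6.92
```

View pics/s15.png

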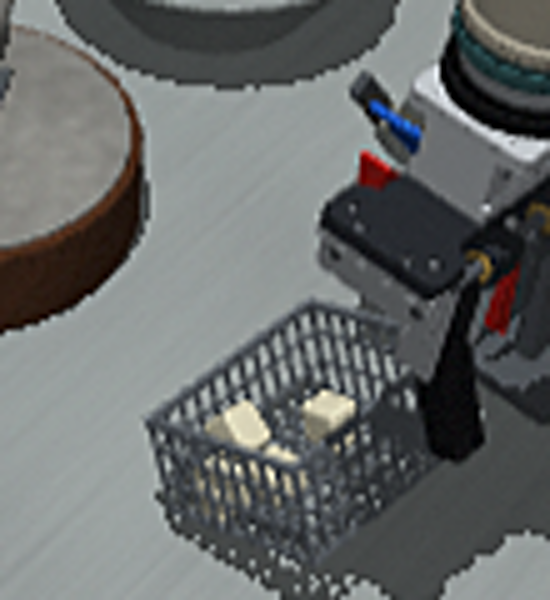

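View pics/t15.png

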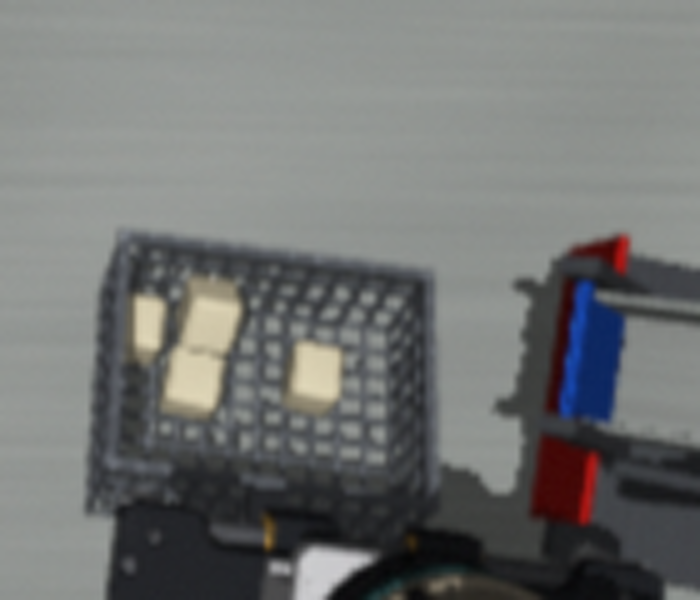

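Run:
```python
from h import *
S=lambda k,u,v:('side',k,(290+u/5,130+v/5)); T=lambda k,u,v:('top',k,(300+u/5,200+v/5))
fit([S('A',150,420),S('B',302,465),S('C',312,300),S('a',170,528),T('A',118,232),T('C',435,268),T('B',108,462)],[.53,-.21,.07,0,0.3,-.12])
```

```text
basket origin [ 0.4912 -0.2007  0.0403] yaw -6.40 x-axis up deg -21.86  y-axis up deg -0.11
resid [[-0.6, 0.4], [-1.3, 0.1], [-0.6, 0.2], [0.8, -2.1], [0.6, -0.0], [-0.6, 0.4], [0.4, 0.7]]
```

```bash
python3 -m inch '[{"dx":0,"dy":0,"dz":0.003,"rx":0,"ry":0,"rz":0,"hand":0},{"dx":0,"dy":0,"dz":0.005,"rx":0,"ry":0,"rz":0,"hand":0},{"dx":0,"dy":0,"dz":0.005,"rx":0,"ry":0,"rz":0,"hand":0},{"dx":0,"dy":0,"dz":0.005,"rx":0,"ry":0,"rz":0,"hand":0},{"dx":0,"dy":0,"dz":0.004,"rx":0,"ry":0,"rz":0,"hand":0},{"dx":-0.001,"dy":0,"dz":0.004,"rx":0,"ry":0,"rz":0,"hand":0},{"dx":-0.001,"dy":0,"dz":0.004,"rx":0,"ry":0,"rz":0,"hand":0},{"dx":-0.001,"dy":0,"dz":0.004,"rx":0,"ry":0,"rz":0,"hand":0},{"dx":-0.001,"dy":0,"dz":0.004,"rx":0,"ry":0,"rz":0,"hand":0},{"dx":-0.001,"dy":0,"dz":0.004,"rx":0,"ry":0,"rz":0,"hand":0},{"dx":-0.001,"dy":0,"dz":0.004,"rx":0,"ry":0,"rz":0,"hand":0}]'
python3 - <<'E'
from h import *
to([.4386,-.19,.08],-7)
crop(grab_frame('side'),290,130,400,250,5,'pics/s16.png'); crop(grab_frame('top'),300,200,440,320,5,'pics/t16.png')
E
```

```text
time: 11.52
eef_pos: [0.4361, -0.1901, 0.1027]
ee_rot: [3.119, -0.189, 0.172]
force: [-4.9, 0.6, 5.4]
gripper_width: 0.0235
t 11.52 tcp [ 0.4361 -0.1901  0.1027] yaw -6.93 tilt z [ 0.1091 -0.0191 -0.9938] w 0.0235 F [-4.93  0.56  5.45] q [ 0.4   0.47 -0.05  2.18  0.    0.39 -1.33]
tool shift needed [-0.     -0.0006  0.0229] rz 0.07
```

View pics/s16.png

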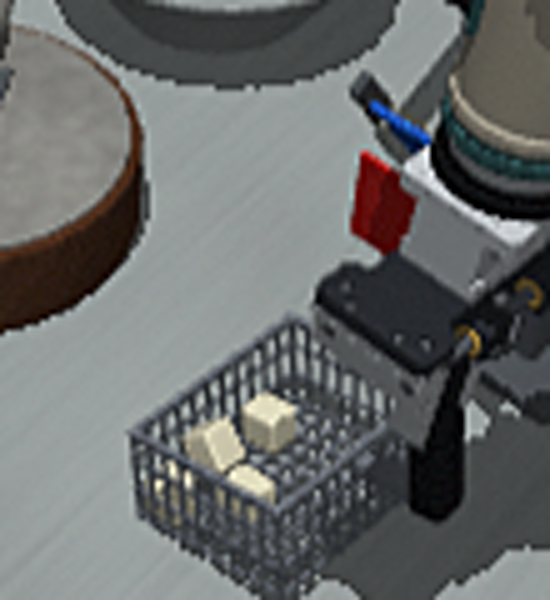

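View pics/t16.png

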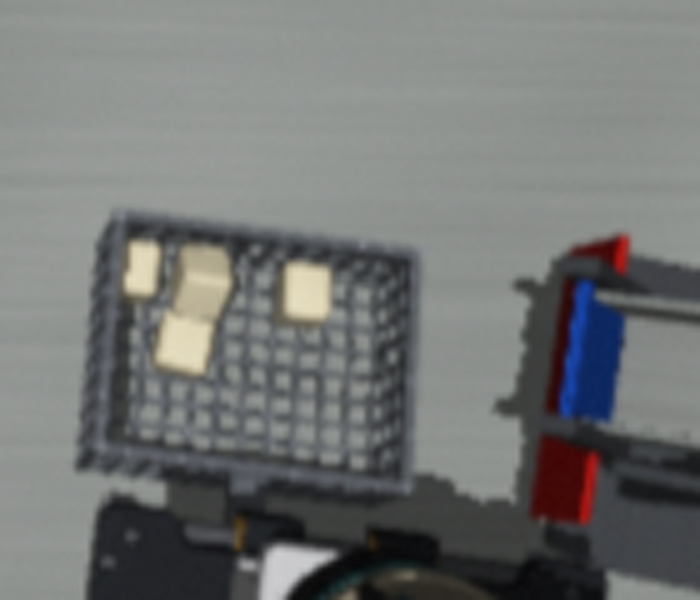

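```bash
python3 -m inch '[{"dx":0,"dy":0,"dz":0.004,"rx":0,"ry":0,"rz":0,"hand":0},{"dx":-0.001,"dy":0,"dz":0.004,"rx":0,"ry":0,"rz":0,"hand":0},{"dx":0,"dy":0,"dz":0.004,"rx":0,"ry":0,"rz":0,"hand":0},{"dx":-0.001,"dy":0,"dz":0.004,"rx":0,"ry":0,"rz":0,"hand":0},{"dx":0,"dy":0,"dz":0.003,"rx":0,"ry":0,"rz":0,"hand":0},{"dx":0,"dy":0,"dz":0.001,"rx":0,"ry":0,"rz":0,"hand":0},{"dx":0,"dy":0,"dz":0,"rx":0,"ry":0,"rz":0,"hand":0},{"dx":0,"dy":0,"dz":0,"rx":0,"ry":0,"rz":0,"hand":0}]'
python3 - <<'E'
from h import *
to([.4386,-.19,.08],-7)
crop(grab_frame('side'),290,130,400,250,5,'pics/s17.png')
E
```

```text
time: 12.28
eef_pos: [0.4383, -0.1903, 0.0828]
ee_rot: [3.118, -0.188, 0.177]
force: [-2.5, -0.0, 2.0]
gripper_width: 0.0234
t 12.28 tcp [ 0.4383 -0.1903  0.0828] yaw -6.88 tilt z [ 0.1118 -0.0195 -0.9935] w 0.0234 F [-2.5  -0.03  2.01] q [ 0.4   0.51 -0.05  2.2   0.    0.33 -1.33]
tool shift needed [-0.0001 -0.0003  0.0028] rz 0.12
```

View pics/s17.png

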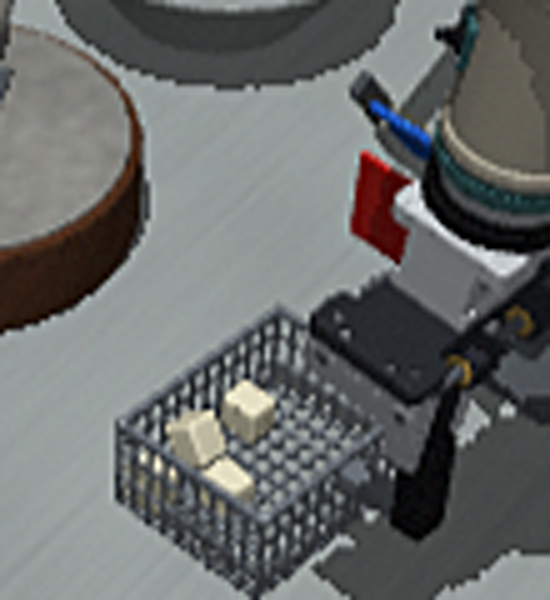

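```bash
python3 -m inch '[{"dx":0,"dy":0,"dz":0.002,"rx":0,"ry":0,"rz":0,"hand":0},{"dx":0,"dy":0,"dz":0.001,"rx":0,"ry":0,"rz":0,"hand":0.3},{"dx":0,"dy":0,"dz":0,"rx":0,"ry":0,"rz":0,"hand":0.6},{"dx":0,"dy":0,"dz":0,"rx":0,"ry":0,"rz":0,"hand":0.6},{"dx":0,"dy":0,"dz":0,"rx":0,"ry":0,"rz":0,"hand":0.6},{"dx":0,"dy":0,"dz":0,"rx":0,"ry":0,"rz":0,"hand":0.6},{"dx":0,"dy":0,"dz":-0.01,"rx":0,"ry":0,"rz":0,"hand":0.6},{"dx":0,"dy":0,"dz":-0.02,"rx":0,"ry":0,"rz":0,"hand":0.6},{"dx":0,"dy":0,"dz":-0.02,"rx":0,"ry":0,"rz":0,"hand":0.6},{"dx":0,"dy":0,"dz":-0.02,"rx":0,"ry":0,"rz":0,"hand":0.6},{"dx":0,"dy":0,"dz":-0.01,"rx":0,"ry":-3,"rz":0,"hand":0.6},{"dx":0,"dy":0,"dz":0,"rx":0,"ry":-3.5,"rz":0,"hand":0.6}]'
python3 - <<'E'
from h import *
to([.4386,-.19,.16],83)
E
```

```text
time: 13.33
eef_pos: [0.4295, -0.1896, 0.162]
ee_rot: [3.128, -0.192, 0.002]
force: [0.8, 0.3, -1.0]
gripper_width: 0.0566
t 13.33 tcp [ 0.4295 -0.1896  0.162 ] yaw -7.01 tilt z [ 7.0e-04 -7.4e-03 -1.0e+00] w 0.0566 F [ 0.76  0.32 -0.99] q [ 0.37  0.4  -0.02  2.03  0.02  0.71 -1.37]
tool shift needed [ 0.0091 -0.0007  0.002 ] rz -90.01
```

Now quarter-turn the tool so the jaws grip along the basket's x (stiff against droop), after looking.

```bash
python3 -m inch '[{"dx":0,"dy":0,"dz":-0.005,"rx":0,"ry":0,"rz":-4,"hand":0.6},{"dx":0,"dy":0,"dz":-0.005,"rx":0,"ry":0,"rz":-7,"hand":0.6},{"dx":0,"dy":0,"dz":0,"rx":0,"ry":0,"rz":-7,"hand":0.6},{"dx":0,"dy":0,"dz":0,"rx":0,"ry":0,"rz":-7,"hand":0.6},{"dx":0,"dy":0,"dz":0,"rx":0,"ry":0,"rz":-7,"hand":0.6},{"dx":0,"dy":0,"dz":0,"rx":0,"ry":0,"rz":-7,"hand":0.6},{"dx":0,"dy":0,"dz":0,"rx":0,"ry":0,"rz":-7,"hand":0.6},{"dx":0,"dy":0,"dz":0,"rx":0,"ry":0,"rz":-7,"hand":0.6},{"dx":0,"dy":0,"dz":0,"rx":0,"ry":0,"rz":-7,"hand":0.6},{"dx":0,"dy":0,"dz":0,"rx":0,"ry":0,"rz":-7,"hand":0.6},{"dx":0,"dy":0,"dz":0,"rx":0,"ry":0,"rz":-7,"hand":0.6},{"dx":0,"dy":0,"dz":0,"rx":0,"ry":0,"rz":-7,"hand":0.6}]'
python3 -m inch '[{"dx":0,"dy":0,"dz":0,"rx":0,"ry":0,"rz":-6,"hand":0.6},{"dx":0,"dy":0,"dz":0,"rx":0,"ry":0,"rz":-3,"hand":0.6},{"dx":0,"dy":0,"dz":0,"rx":0,"ry":0,"rz":0,"hand":0.6},{"dx":0,"dy":0,"dz":0,"rx":0,"ry":0,"rz":0,"hand":0.6}]'
python3 - <<'E'
from h import *
to([.4386,-.19,.16],83)
crop(grab_frame('side'),290,130,410,250,5,'pics/s18.png'); crop(grab_frame('top'),300,200,420,320,5,'pics/t18.png')
E
```

```text
time: 14.33
eef_pos: [0.4297, -0.1888, 0.1694]
ee_rot: [2.498, 1.897, -0.006]
force: [0.8, 1.0, -0.3]
gripper_width: 0.0564
time: 14.67
eef_pos: [0.4296, -0.1889, 0.1693]
ee_rot: [2.351, 2.078, -0.007]
force: [-0.3, -0.4, 0.0]
gripper_width: 0.0562
t 14.67 tcp [ 0.4296 -0.1889  0.1693] yaw 82.96 tilt z [-6.0e-04 -5.8e-03 -1.0e+00] w 0.0562 F [-0.34 -0.37  0.02] q [ 0.68  0.42 -0.46  2.01  0.27  0.77 -0.06]
tool shift needed [0.     0.0091 0.0093] rz -0.04
```

View pics/s18.png

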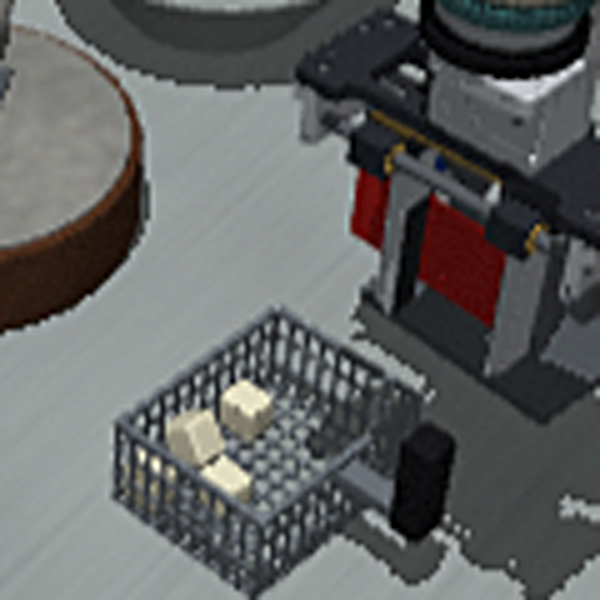

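View pics/t18.png

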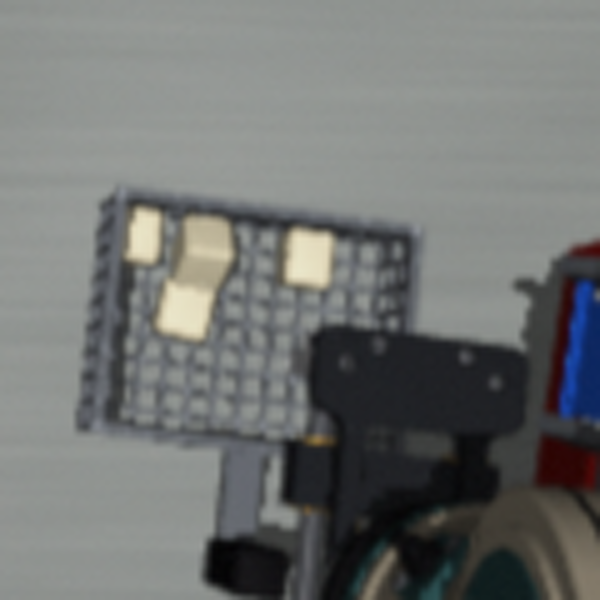

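Run:
```python
from h import *
S=lambda k,u,v:('side',k,(290+u/5,130+v/5)); T=lambda k,u,v:('top',k,(300+u/5,200+v/5))
x=fit([S('A',115,420),S('B',258,522),S('C',280,307),S('a',117,495),S('b',255,595),T('A',118,188),T('C',420,228),T('B',90,432)],[.53,-.21,.0,0,0.,-.12])
R=Ro.from_rotvec(x[3:]).as_matrix(); print('post',x[:3]+R@[-.105,0,.098])
print(onz('side',290+427/5,130+437/5,.118),onz('top',300+243/5,200+567/5,.118))
crop(grab_frame('side'),350,190,400,245,10,'pics/s19.png'); crop(grab_frame('top'),330,290,370,330,10,'pics/t19.png')
```

```text
basket origin [ 0.5303 -0.2015  0.0041] yaw -7.42 x-axis up deg -1.64  y-axis up deg 0.37
resid [[-0.0, -0.2], [0.9, -0.4], [-0.1, -0.7], [-0.8, 0.9], [0.1, 1.1], [-0.1, -0.3], [0.5, 0.3], [-0.2, -0.2]]
post [ 0.4288886  -0.18890238  0.10501702]
[ 0.43121857 -0.19105467  0.118     ] [ 0.43132441 -0.18324301  0.118     ]
```

View pics/s19.png

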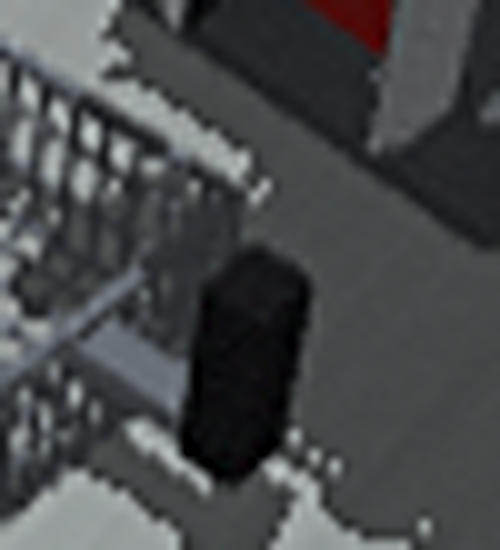

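View pics/t19.png

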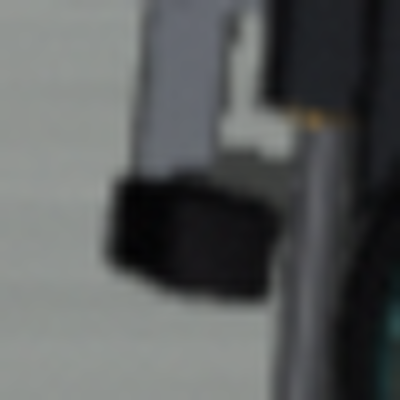

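Run:
```python
from h import *
for v in (372,395,412): print(v,tri((350+18.4,190+v/10),(330+13.5,290+17.8)))
print('far edge',tri((350+19,190+37.5),(330+21.5,290+18)))
```

```text
372 (array([ 0.44081222, -0.17937228,  0.08350515]), np.float64(0.00018649028206449094))
395 (array([ 0.44040122, -0.18125691,  0.07309892]), np.float64(7.128944609242697e-05))
412 (array([ 0.44009387, -0.18266608,  0.06531774]), np.float64(0.000264046329770993))
far edge (array([ 0.44303762, -0.19805985,  0.06542744]), np.float64(0.008210744684839016))
```

```bash
python3 -m inch '[{"dx":-0.001,"dy":0,"dz":0.012,"rx":0,"ry":0,"rz":0,"hand":0.6},{"dx":0,"dy":0,"dz":0.02,"rx":0,"ry":0,"rz":0,"hand":0.6},{"dx":0,"dy":0,"dz":0.02,"rx":0,"ry":0,"rz":0,"hand":0.6},{"dx":0,"dy":0,"dz":0.018,"rx":0,"ry":0,"rz":0,"hand":0.6},{"dx":0,"dy":0,"dz":0.012,"rx":0,"ry":0,"rz":0,"hand":0.6},{"dx":0,"dy":0,"dz":0.006,"rx":0,"ry":0,"rz":0,"hand":0.6},{"dx":0,"dy":0,"dz":0.003,"rx":0,"ry":0,"rz":0,"hand":0.6},{"dx":0,"dy":0,"dz":0,"rx":0,"ry":0,"rz":0,"hand":0.6},{"dx":0,"dy":0,"dz":0,"rx":0,"ry":0,"rz":0,"hand":0.6}]'
python3 - <<'E'
from h import *
to([.430,-.190,.078],82.7)
crop(grab_frame('side'),330,170,410,250,7,'pics/s20.png')
E
```

```text
time: 15.62
eef_pos: [0.4298, -0.1904, 0.0788]
ee_rot: [2.348, 2.08, -0.006]
force: [0.2, -0.1, -0.0]
gripper_width: 0.0563
t 15.62 tcp [ 0.4298 -0.1904  0.0788] yaw 83.07 tilt z [ 0.     -0.0062 -1.    ] w 0.0563 F [ 0.21 -0.08 -0.04] q [ 0.6   0.56 -0.36  2.1   0.39  0.54 -0.17]
tool shift needed [0.0004 0.0001 0.0008] rz 0.37
```

View pics/s20.png

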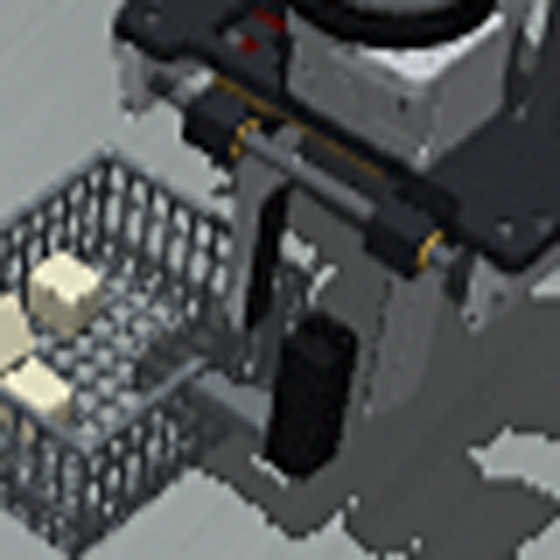

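```bash
python3 -m inch '[{"dx":0,"dy":0,"dz":0,"rx":0,"ry":0,"rz":0,"hand":0},{"dx":0,"dy":0,"dz":0,"rx":0,"ry":0,"rz":0,"hand":0},{"dx":0,"dy":0,"dz":0,"rx":0,"ry":0,"rz":0,"hand":0},{"dx":0,"dy":0,"dz":0,"rx":0,"ry":0,"rz":0,"hand":0},{"dx":0,"dy":0,"dz":0,"rx":0,"ry":0,"rz":0,"hand":0},{"dx":0,"dy":0,"dz":0,"rx":0,"ry":0,"rz":0,"hand":0},{"dx":0,"dy":0,"dz":0,"rx":0,"ry":0,"rz":0,"hand":0},{"dx":0,"dy":0,"dz":0,"rx":0,"ry":0,"rz":0,"hand":0},{"dx":0,"dy":0,"dz":0,"rx":0,"ry":0,"rz":0,"hand":0},{"dx":0,"dy":0,"dz":0,"rx":0,"ry":0,"rz":0,"hand":0}]'
python3 -m inch '[{"dx":0,"dy":0,"dz":-0.003,"rx":0,"ry":0,"rz":0,"hand":0},{"dx":0,"dy":0,"dz":-0.005,"rx":0,"ry":0,"rz":0,"hand":0},{"dx":0,"dy":0,"dz":-0.008,"rx":0,"ry":0,"rz":0,"hand":0},{"dx":0,"dy":0,"dz":-0.01,"rx":0,"ry":0,"rz":0,"hand":0},{"dx":0,"dy":0,"dz":-0.012,"rx":0,"ry":0,"rz":0,"hand":0},{"dx":0,"dy":0,"dz":-0.012,"rx":0,"ry":0,"rz":0,"hand":0},{"dx":0,"dy":0,"dz":-0.012,"rx":0,"ry":0,"rz":0,"hand":0},{"dx":0,"dy":0,"dz":-0.008,"rx":0,"ry":0,"rz":0,"hand":0},{"dx":0,"dy":0,"dz":-0.004,"rx":0,"ry":0,"rz":0,"hand":0},{"dx":0,"dy":0,"dz":0,"rx":0,"ry":0,"rz":0,"hand":0},{"dx":0,"dy":0,"dz":0,"rx":0,"ry":0,"rz":0,"hand":0}]'
python3 - <<'E'
from h import *
to([.430,-.190,.3],82.7)
crop(grab_frame('side'),280,120,400,240,5,'pics/s21.png'); crop(grab_frame('top'),300,200,420,320,5,'pics/t21.png')
E
```

```text
time: 16.5
eef_pos: [0.4291, -0.1903, 0.0784]
ee_rot: [2.349, 2.081, -0.008]
force: [-1.4, 0.1, 3.7]
gripper_width: 0.022
time: 17.42
eef_pos: [0.4291, -0.1899, 0.1522]
ee_rot: [2.349, 2.081, -0.008]
force: [0.2, -0.5, -3.9]
gripper_width: 0.0216
t 17.42 tcp [ 0.4291 -0.1899  0.1522] yaw 83.07 tilt z [-0.0012 -0.0059 -1.    ] w 0.0216 F [ 0.19 -0.53 -3.9 ] q [ 0.67  0.45 -0.44  2.03  0.29  0.72 -0.08]
tool shift needed [-0.0009  0.0009 -0.1478] rz 0.37
```

View pics/s21.png

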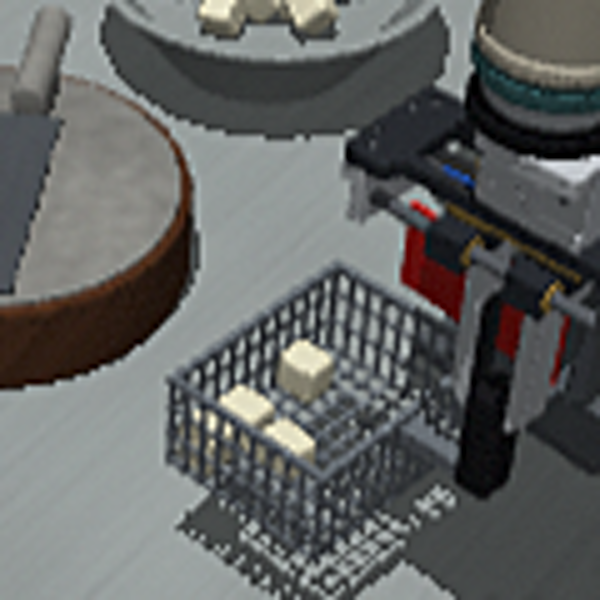

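View pics/t21.png

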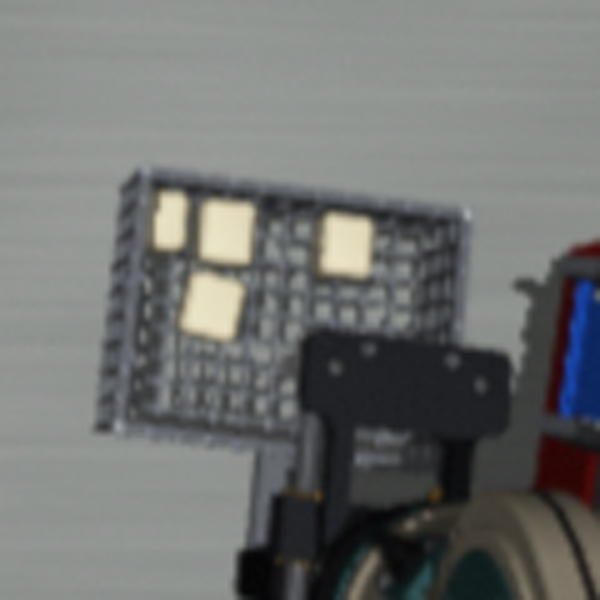

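Run:
```python
from h import *
S=lambda k,u,v:('side',k,(280+u/5,120+v/5)); T=lambda k,u,v:('top',k,(300+u/5,200+v/5))
x=fit([S('A',170,378),S('B',318,476),S('C',338,264),S('a',172,465),S('b',315,560),T('A',147,170),T('C',470,212),T('B',118,428)],[.53,-.21,.07,0,0.,-.12])
```

```text
basket origin [ 0.5299 -0.2029  0.0731] yaw -7.41 x-axis up deg -2.96  y-axis up deg 0.77
resid [[-0.1, -0.0], [1.1, -0.3], [0.4, 0.1], [-0.6, 0.2], [0.5, 0.7], [-0.4, -1.1], [0.6, -0.1], [-0.4, -0.0]]
```

```bash
python3 -m inch '[{"dx":0,"dy":0,"dz":-0.01,"rx":0,"ry":0,"rz":0,"hand":0},{"dx":0,"dy":0,"dz":-0.02,"rx":0,"ry":0,"rz":0,"hand":0},{"dx":0,"dy":0,"dz":-0.025,"rx":0,"ry":0,"rz":0,"hand":0},{"dx":0,"dy":0,"dz":-0.025,"rx":0,"ry":0,"rz":0,"hand":0},{"dx":0,"dy":0,"dz":-0.025,"rx":0,"ry":0,"rz":0,"hand":0},{"dx":0,"dy":0,"dz":-0.02,"rx":0,"ry":0,"rz":0,"hand":0},{"dx":0,"dy":0,"dz":-0.01,"rx":0,"ry":0,"rz":0,"hand":0},{"dx":0,"dy":0,"dz":0,"rx":0,"ry":0,"rz":0,"hand":0}]'
python3 - <<'E'
from h import *
to([.453,.268,.285],99)
s=cv2.imread('pics/side0.png')[:,:,::-1]; t=cv2.imread('pics/top0.png')[:,:,::-1]
crop(s,150,270,275,390,6,'pics/s22.png');crop(t,75,200,185,300,7,'pics/t22.png')
E
```

```text
time: 18.18
eef_pos: [0.4308, -0.1894, 0.2889]
ee_rot: [2.346, 2.078, -0.005]
force: [-0.3, -0.6, -3.8]
gripper_width: 0.0216
t 18.18 tcp [ 0.4308 -0.1894  0.2889] yaw 83.08 tilt z [ 0.0026 -0.0075 -1.    ] w 0.0216 F [-0.26 -0.58 -3.83] q [ 0.74  0.28 -0.51  1.84  0.16  1.06  0.05]
tool shift needed [ 0.4567 -0.0331  0.0006] rz -15.92
```

View pics/s22.png

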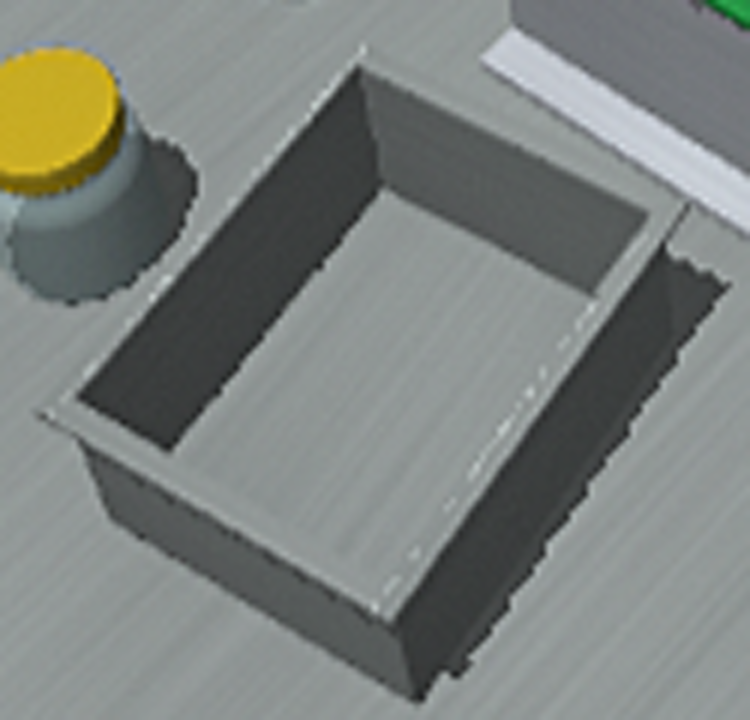

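View pics/t22.png

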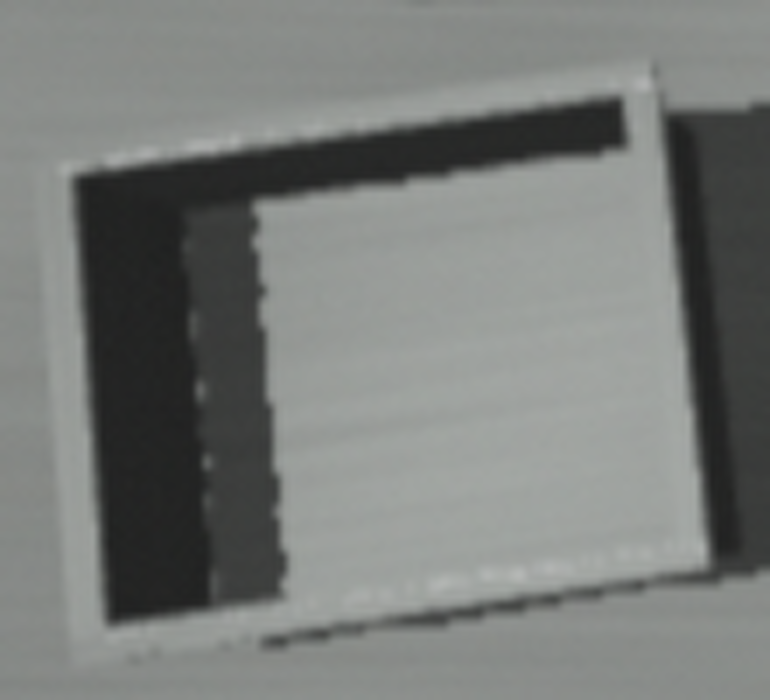

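Run:
```python
from h import *
A=np.array([[.08,.096],[.08,-.096],[-.08,-.096],[-.08,.096]])
def fitp(w):
    for n,k,o,c in w:
        q=np.array([onz(n,o[0]+u/k,o[1]+v/k,.09)[:2] for u,v in c])
        m=q.mean(0); H=A.T@(q-m); th=np.degrees(np.arctan2(H[0,1]-H[1,0],H[0,0]+H[1,1])); print(n,m.round(4),'yaw %.2f'%th,[round(float(np.linalg.norm(q[i]-q[(i+1)%4])),4) for i in range(4)])
fitp([('side',6,(150,270),[(40,412),(365,48),(690,208),(390,625)]),('top',7,(75,200),[(40,158),(657,65),(712,565),(75,662)])])
```

```text
side [0.556  0.2881] yaw 8.61 [0.1888, 0.1536, 0.1912, 0.1574]
top [0.5579 0.2865] yaw 9.26 [0.1909, 0.1572, 0.1914, 0.1554]
```

```bash
python3 -m inch '[{"dx":0.008,"dy":0,"dz":0,"rx":0,"ry":0,"rz":0,"hand":0},{"dx":0.014,"dy":0.001,"dz":0,"rx":0,"ry":0,"rz":-0.5,"hand":0},{"dx":0.02,"dy":0.002,"dz":0,"rx":0,"ry":0,"rz":-1,"hand":0},{"dx":0.025,"dy":0.002,"dz":0,"rx":0,"ry":0,"rz":-1,"hand":0},{"dx":0.03,"dy":0.002,"dz":0,"rx":0,"ry":0,"rz":-1,"hand":0},{"dx":0.03,"dy":0.002,"dz":0,"rx":0,"ry":0,"rz":-1,"hand":0},{"dx":0.03,"dy":0.002,"dz":0,"rx":0,"ry":0,"rz":-1,"hand":0},{"dx":0.03,"dy":0.002,"dz":0,"rx":0,"ry":0,"rz":-1,"hand":0},{"dx":0.03,"dy":0.002,"dz":0,"rx":0,"ry":0,"rz":-1,"hand":0},{"dx":0.03,"dy":0.002,"dz":0,"rx":0,"ry":0,"rz":-1,"hand":0},{"dx":0.03,"dy":0.002,"dz":0,"rx":0,"ry":0,"rz":-1,"hand":0},{"dx":0.03,"dy":0.002,"dz":0,"rx":0,"ry":0,"rz":-1,"hand":0}]'
python3 - <<'E'
from h import *
to([.4567,.2711,.289],99.4)
E
```

```text
time: 19.18
eef_pos: [0.4598, 0.1194, 0.2841]
ee_rot: [2.147, 2.292, -0.01]
force: [0.3, 0.2, -2.7]
gripper_width: 0.0221
t 19.18 tcp [0.4598 0.1194 0.2841] yaw 93.74 tilt z [-0.0038 -0.0054 -1.    ] w 0.0221 F [ 0.34  0.17 -2.74] q [ 0.19  0.32 -0.68  1.82  0.23  1.08 -0.5 ]
tool shift needed [ 0.1516  0.0068 -0.0057] rz -5.66
```

```bash
python3 -m inch '[{"dx":0.025,"dy":0.001,"dz":0,"rx":0,"ry":0,"rz":-1,"hand":0},{"dx":0.025,"dy":0.001,"dz":0,"rx":0,"ry":0,"rz":-1,"hand":0},{"dx":0.022,"dy":0.001,"dz":0,"rx":0,"ry":0,"rz":-1,"hand":0},{"dx":0.02,"dy":0.001,"dz":0,"rx":0,"ry":0,"rz":-1,"hand":0},{"dx":0.016,"dy":0.001,"dz":0,"rx":0,"ry":0,"rz":-1,"hand":0},{"dx":0.012,"dy":0.001,"dz":0,"rx":0,"ry":0,"rz":0,"hand":0},{"dx":0.008,"dy":0,"dz":0,"rx":0,"ry":0,"rz":0,"hand":0},{"dx":0.004,"dy":0,"dz":0,"rx":0,"ry":0,"rz":0,"hand":0},{"dx":0,"dy":0,"dz":0,"rx":0,"ry":0,"rz":0,"hand":0},{"dx":0,"dy":0,"dz":0,"rx":0,"ry":0,"rz":0,"hand":0}]'
python3 - <<'E'
from h import *
to([.4567,.2711,.189],99.4)
E
```

```text
time: 20.02
eef_pos: [0.4535, 0.2479, 0.2842]
ee_rot: [2.047, 2.379, -0.01]
force: [0.4, -0.5, -3.6]
gripper_width: 0.0216
t 20.02 tcp [0.4535 0.2479 0.2842] yaw 98.58 tilt z [-0.0018 -0.0069 -1.    ] w 0.0216 F [ 0.42 -0.48 -3.58] q [-0.06  0.4  -0.71  1.72  0.29  1.13 -0.71]
tool shift needed [0.0231 0.0069 0.095 ] rz -0.82
```

```bash
python3 -m inch '[{"dx":0.006,"dy":0.002,"dz":0,"rx":0,"ry":0,"rz":-0.8,"hand":0},{"dx":0.007,"dy":0.002,"dz":0.005,"rx":0,"ry":0,"rz":0,"hand":0},{"dx":0.006,"dy":0.002,"dz":0.01,"rx":0,"ry":0,"rz":0,"hand":0},{"dx":0.003,"dy":0.001,"dz":0.01,"rx":0,"ry":0,"rz":0,"hand":0},{"dx":0.001,"dy":0,"dz":0.01,"rx":0,"ry":0,"rz":0,"hand":0},{"dx":0,"dy":0,"dz":0.01,"rx":0,"ry":0,"rz":0,"hand":0},{"dx":0,"dy":0,"dz":0.01,"rx":0,"ry":0,"rz":0,"hand":0},{"dx":0,"dy":0,"dz":0.005,"rx":0,"ry":0,"rz":0,"hand":0},{"dx":0,"dy":0,"dz":0,"rx":0,"ry":0,"rz":0,"hand":0},{"dx":0,"dy":0,"dz":0,"rx":0,"ry":0,"rz":0,"hand":0}]'
python3 - <<'E'
from h import *
to([.4567,.2711,.191],99.4)
crop(grab_frame('side'),140,200,290,380,4,'pics/s23.png'); crop(grab_frame('top'),60,170,240,320,4,'pics/t23.png')
E
```

```text
time: 20.85
eef_pos: [0.4571, 0.2716, 0.2243]
ee_rot: [2.031, 2.393, -0.009]
force: [-0.1, -0.1, -4.1]
gripper_width: 0.0216
t 20.85 tcp [0.4571 0.2716 0.2243] yaw 99.36 tilt z [-0.0013 -0.0061 -1.    ] w 0.0216 F [-0.06 -0.14 -4.11] q [-0.13  0.48 -0.68  1.78  0.35  1.01 -0.79]
tool shift needed [-0.0003 -0.0004  0.0333] rz -0.04
```

View pics/s23.png

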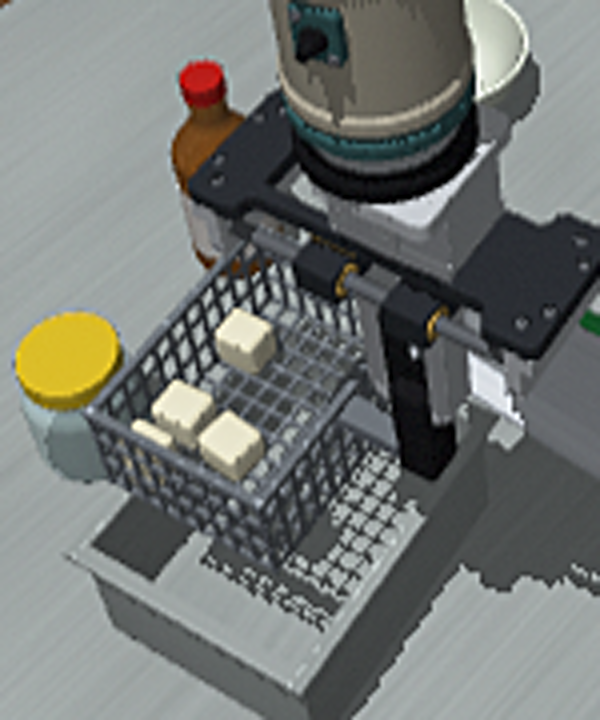

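View pics/t23.png

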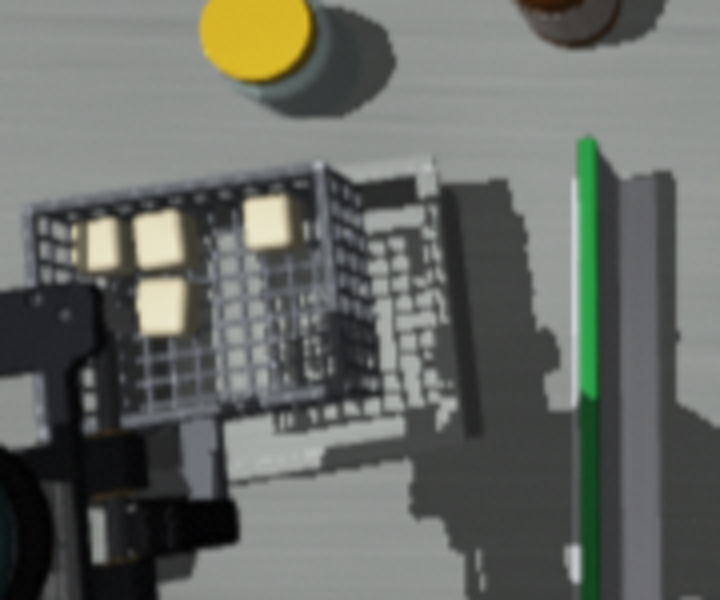

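```bash
python3 -m inch '[{"dx":0,"dy":0,"dz":0.004,"rx":0,"ry":0,"rz":0,"hand":0},{"dx":0,"dy":0,"dz":0.006,"rx":0,"ry":0,"rz":0,"hand":0},{"dx":0,"dy":0,"dz":0.006,"rx":0,"ry":0,"rz":0,"hand":0},{"dx":0,"dy":0,"dz":0.006,"rx":0,"ry":0,"rz":0,"hand":0},{"dx":0,"dy":0,"dz":0.005,"rx":0,"ry":0,"rz":0,"hand":0},{"dx":0,"dy":0,"dz":0.003,"rx":0,"ry":0,"rz":0,"hand":0},{"dx":0,"dy":0,"dz":0,"rx":0,"ry":0,"rz":0,"hand":0},{"dx":0,"dy":0,"dz":0,"rx":0,"ry":0,"rz":0,"hand":0},{"dx":0,"dy":0,"dz":0,"rx":0,"ry":0,"rz":0,"hand":0},{"dx":0,"dy":0,"dz":0,"rx":0,"ry":0,"rz":0,"hand":0}]'
python3 - <<'E'
from h import *
to([.4567,.2711,.191],99.4)
crop(grab_frame('side'),150,240,270,380,5,'pics/s24.png'); crop(grab_frame('top'),60,190,180,310,6,'pics/t24.png')
E
```

```text
time: 21.78
eef_pos: [0.4573, 0.2719, 0.1949]
ee_rot: [2.03, 2.393, -0.007]
force: [0.2, 0.1, -3.7]
gripper_width: 0.0218
t 21.78 tcp [0.4573 0.2719 0.1949] yaw 99.37 tilt z [-3.0e-04 -5.5e-03 -1.0e+00] w 0.0218 F [ 0.16  0.05 -3.73] q [-0.15  0.51 -0.66  1.82  0.39  0.95 -0.82]
tool shift needed [-0.0006 -0.0007  0.0039] rz -0.03
```

View pics/s24.png

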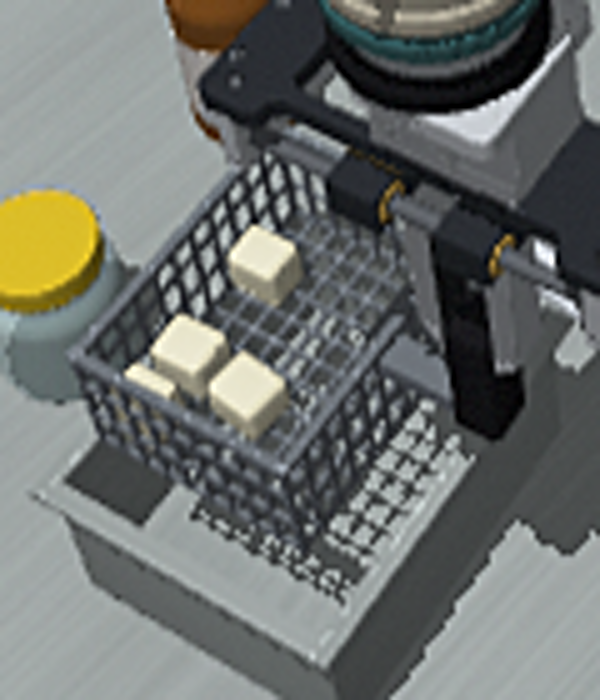

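View pics/t24.png

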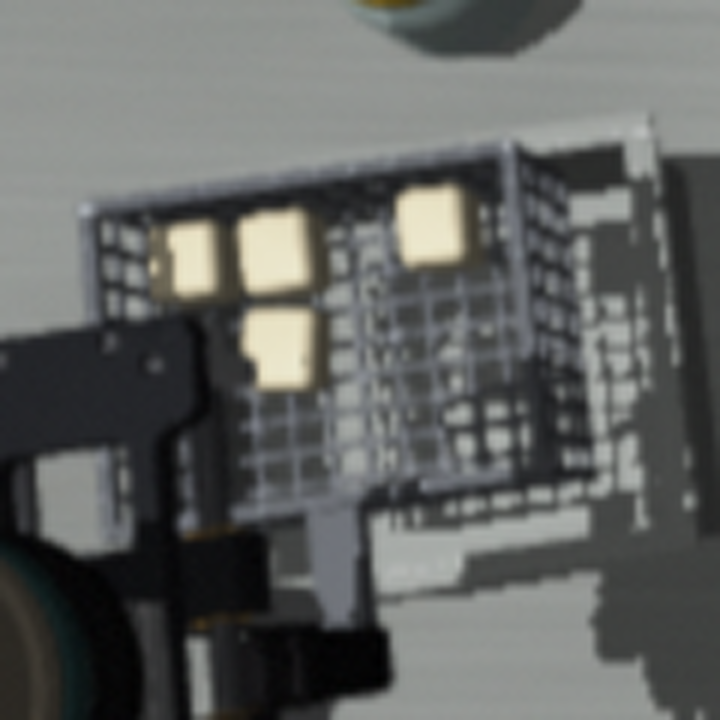

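Run:
```python
from h import *
S=lambda k,u,v:('side',k,(150+u/5,240+v/5)); T=lambda k,u,v:('top',k,(60+u/6,190+v/6))
x=fit([S('A',73,360),S('B',285,472),S('C',263,153),S('a',100,440),S('b',302,548),T('A',82,207),T('C',518,142),T('c',580,187)],[.557,.287,.11,0,0.,.16])
c,s=np.cos(np.radians(9)),np.sin(np.radians(9)); d=x[:2]-[.557,.287]; print('pan frame offset',d@[c,s],d@[-s,c])
```

```text
basket origin [0.5572 0.2891 0.1136] yaw 9.48 x-axis up deg -2.47  y-axis up deg 1.76
resid [[-0.7, -0.3], [-0.2, -0.1], [2.9, -4.9], [0.3, 1.7], [1.1, 2.5], [0.2, -0.6], [0.3, -0.0], [-2.1, -0.8]]
pan frame offset 0.000547584466425351 0.0020413172228759334
```

```bash
python3 -m inch '[{"dx":0,"dy":0,"dz":0.002,"rx":0,"ry":0,"rz":0,"hand":0},{"dx":0,"dy":0,"dz":0,"rx":0,"ry":0,"rz":0,"hand":0},{"dx":0,"dy":0,"dz":0,"rx":0,"ry":0,"rz":0,"hand":0},{"dx":0,"dy":0,"dz":0,"rx":0,"ry":0,"rz":0,"hand":0},{"dx":0,"dy":0,"dz":0,"rx":0,"ry":0,"rz":0,"hand":0},{"dx":0,"dy":0,"dz":0,"rx":0,"ry":0,"rz":0,"hand":0},{"dx":0,"dy":0,"dz":0,"rx":0,"ry":0,"rz":0,"hand":0},{"dx":0,"dy":0,"dz":0,"rx":0,"ry":0,"rz":0,"hand":0},{"dx":0,"dy":0,"dz":0,"rx":0,"ry":0,"rz":0,"hand":0},{"dx":0,"dy":0,"dz":0,"rx":0,"ry":0,"rz":0,"hand":0},{"dx":0,"dy":0,"dz":0,"rx":0,"ry":0,"rz":0,"hand":0},{"dx":0,"dy":0,"dz":0,"rx":0,"ry":0,"rz":0,"hand":0}]'
python3 - <<'E'
from h import *
to([.4567,.2711,.191],99.4)
f=grab_frame('side');a=cv2.imread('pics/s24.png')
g=cv2.resize(f[240:380,150:270,::-1],None,fx=5,fy=5,interpolation=cv2.INTER_CUBIC)
cv2.imwrite('pics/s25.png',g)
E
```

```text
time: 22.88
eef_pos: [0.457, 0.2716, 0.1926]
ee_rot: [2.03, 2.393, -0.008]
force: [0.7, -0.4, -3.9]
gripper_width: 0.0214
t 22.88 tcp [0.457  0.2716 0.1926] yaw 99.37 tilt z [-9.0e-04 -5.9e-03 -1.0e+00] w 0.0214 F [ 0.67 -0.44 -3.93] q [-0.15  0.52 -0.66  1.82  0.39  0.94 -0.82]
tool shift needed [-0.0005 -0.0004  0.0016] rz -0.03
```

View pics/s25.png

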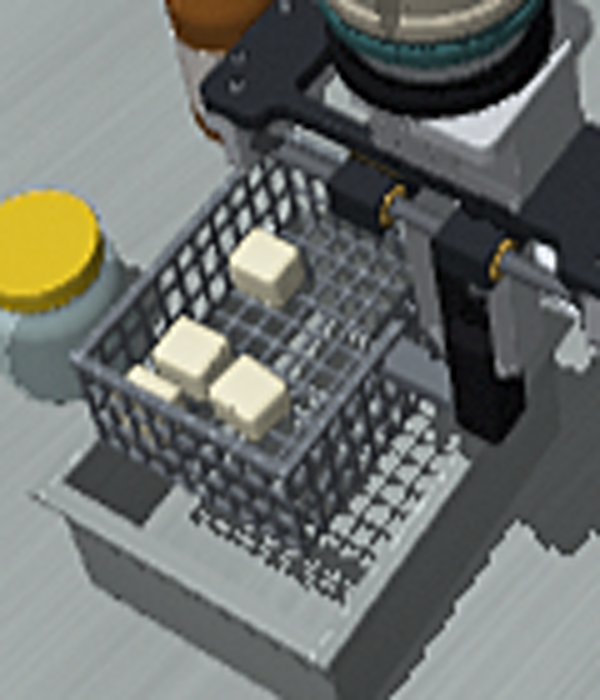

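The picture shows the basket steady above the pan with all four chunks inside. The near rim corner is at (285,472) in the crop and has shifted by no more than 1 px since the last look.

```bash
python3 -c "
from cell import robot
print(robot.job_done())"
```

```text
the job is handed in; nothing more can be done
None
```

The job is handed in with the basket held over the pan and all four radish chunks inside; no verdict was reported.

**What I did:** I took the basket by the post, pushed the paddle with its side (about 6 N), and all four chunks slid in.

**Problem on the way:** The first grip, on the post's y faces, let the basket droop. By the time I backed off the paddle it was tilted about 22°. I set it down on the counter with the chunks still inside. I then turned the tool a quarter turn and gripped the post along the basket's x. After that it stayed almost level, and I carried it about 9 cm above the guard's top edge to the pan.

**Last checks:**

| Check | Measured | Limit |
|---|---|---|
| Offset from pan centre | about 0.5 mm (x), 2 mm (y) | 15 mm |
| Height of underside above the rim | about 22 mm | 5–35 mm |
| Angle to the pan | about 0.5° | 8.6° |
| Tilt | about 2.5° droop along x, 1.8° along y | 8.6° |

- **Steadiness:** the hold did not move over the last second, and the tool carried about 3.9 N.
- **Tilt error:** the same fit read 1–1.6° of tilt for the basket standing flat on the counter, so some of that tilt is measurement error.
- **Weaker fit:** some corners in the final position fit disagreed by 2–6 px, partly because the gripper hid them.
- **Catch step:** I could not check directly that the first step counted. The pictures showed the chunks in the lifted basket about 1 s before the droop.

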